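# Index the specimen table and read the femur label

## Robot

A 6-joint arm with a two-finger parallel gripper is mounted at the origin on the work surface. World frame = base frame: x ahead of the robot, y to its left, z up, the work surface at z = 0. Lengths are in m, angles in rad, forces in N, time in s.
With the tool pointing down it reaches from about 0.3 to 0.775 m from the base axis. Payload 14.6 kg.
Tool frame: the origin (TCP) lies at the very end of the fingers, on their centre line; the grasp point (between the pads) lies 19 mm behind it; z points along the fingers, x is the direction in which the jaws open and shut, and the axes are right-handed (so a half turn about z gives the same grasp; the last joint's range is limited). The gripper opens to 85 mm and grips with 20 to 120 N. Pads are 22 mm wide; open, the fingers measure 114 mm over their backs; the gripper's body (76 mm by 85 mm) begins 54 mm behind the grasp point. The pads swing forward as they close: fully open they stand 13 mm farther back than shut.
Start: joints at [-1.39, 0.3, 1.521, -0, 1.321, -0.067], TCP at [0.135, -0.533, 0.231] pointing down, gripper open.
Joint ranges: [-3.03, 3.03], [-0.79, 2.21], [0.23, 2.52], [-1.04, 4.18], [0, 3.07], [-2.55, 2.55]. Speed limits (rad/s): [2.22, 2.22, 2.57, 3.14, 3.14, 3.14].

## Interface

Orientations are given as a unit quaternion [w, x, y, z].
In Python, from station import ctrl gives the robot as it stands.
- The arm moves only by the tool servo_tool, never from a script. Its argument "motion" is text: rows parted by semicolons, each of 7 numbers parted by spaces: the shift along the tool's x, y, z in cm, then the turn, a rotation vector about the tool's x, y, z in degrees, then the closure, from 0 (fully open) to 1 (shut). A call has 1 to 12 rows; each row shifts and turns the commanded pose from where the row before left it, along the tool's axes as they then stand; what a row does not reach is not made up. A row lasts 1/12 s, in which the tool goes at most 41.7 mm and 7.16 degrees, less where a joint would pass 70% of its speed; a pose out of reach is approached as far as the arm can. A call is refused whole if a number of a shift passes 4.17 or a number of a turn 7.16, either way. A call with a gripper value outside its range is refused whole. The fingers move at their own pace and stop on an object; the grip force is fixed at half the most. Time passes only in rows, so rows that do not move let the fingers close. It gives the time, the measured TCP pose, the force and the opening at its end, in the units of the state.
- ctrl.get_obs(): the state, without advancing time (a new reading comes with each control period).
- ctrl.grab_frame(name): name is "scene" or "top" or "wrist"; returns a dict with "img" (480x640x3 uint8, blue, green, red), "vfov" (degrees; the focal length in pixels is half the picture's height over the tangent of half this angle, whatever the lens; pixels are square), "cx", "cy" (the principal point, pixels), "position" and "rotation" of the camera in the world. Camera axes: x right, y down, z forward; pixel columns grow to the right and rows downward; lengths in m; the calibration is good to about 2 mm. A picture is of the moment at which its call begins. There is no depth.
- ctrl.hand_in(): hands the job in, once; it reports no verdict.
The state is a dict: "time_s": time; "q": joint angles; "joint_velocities": joint speeds; "tau": joint torques, N m; "eef_pos": TCP position; "orientation": TCP orientation; "contact_force": force on the tool from outside, world axes, zero at the start; "torque": the same for the moment, N m; "grip_width": finger opening in m.
Only numpy, scipy, OpenCV 4.12 (cv2) and the standard library are available. Lean on these libraries where they do the work, as an engineer would, in place of code of your own. Each camera call takes 0.05 s, during which the arm holds its last target.

## Task

Crank the handwheel clockwise to index the specimen table until the femur head (the ball on a stem, the only one among the vertebrae) stands at the pointer with the crank handle back beside the little index stud: each full turn moves the table on by one of its six places, so count the turns. Then pick up the label reader and hold it still for a good second with its window about 6 cm from the femur's label, pointing squarely at the middle of it, and lay it flat back on its black mat. Turn the table only by its wheel: neither hand nor reader may touch the table or what stands on it.

Things in the scene. Friction and masses are not known exactly. Their poses are not given: they have to be found in the camera images.
- handwheel (a joint): Angle of the steel handwheel (rad), growing clockwise seen from above; 0 when the femur's place is at the pointer and the crank handle at the index stud. It starts at about -14 to -7.5 rad, that is 1.2 to 2.2 turns short; it turns freely on past 0, up to 6. Worm-geared 6:1: one full turn (6.283) moves the table 60 degrees, clockwise as well. Stiff, about 0.1 N m, so some 2 to 3 N at the handle, and it stays where it is left.
- wheel_axis (a point): Centre of the handwheel on its vertical axis, at the top of its 124 mm wide rim (79 mm above the bench). The wheel is a solid disc with three raised spokes, no openings. Only the hub (32 mm wide, 7 mm higher) and the crank handle rise above the rim. Its axes turn with the wheel: the crank handle lies 50 mm along its +y. The index stud (10 mm wide, its top 1 mm above the rim) stands 66 mm from this axis, on the far side from the turntable.
- crank_handle (a point): Half-way up the upright black crank handle on the wheel: 18 mm thick, 50 mm tall, its foot at the rim's top and its top 25 mm above this point. It runs round the wheel's axis at a radius of 50 mm, does not spin on its pin, and may be pushed round by closed fingers from behind.
- stage: The fixed grey indexing stage. Origin on the bench under the turntable's axis, z up. The steel pointer post (44 mm tall, below the table top) stands 117 mm along its -y; the handwheel's axis is 60 mm along its -x and 185 mm along its +y, on a gearbox 56 mm high. The aluminium turntable is 210 mm wide, its top 54 mm above the bench; the tallest specimen, the femur head, reaches 135 mm above the bench, the others 90 mm.
- gate (a point): Fixed point above the pointer: where the centre of the femur's label stands when the table is rightly indexed. 73 mm above the bench, 101.5 mm along the stage's -y. Its axes are the stage's; a label standing here faces along -y.
- femur_label (a point): Centre of the outer face of the femur's upright label card (40 mm wide, 34 mm tall, 3 mm thick), at the turntable's edge, 73 mm above the bench. Its axes turn with the table; the label faces outward along its -y.
- reader_grip (a point): Centre of the grey label reader, half-way up, where it is best held; it lies on the mat. 132 mm long along x, 28 mm tall, 0.13 to 0.25 kg. The handle is 30 mm wide (y) from 65 mm behind to 32 mm ahead of this point; the head, 46 mm wide, is at the +x end with the dark window in its end face. The centre of mass is about 6 mm ahead of this point.
- reader_window (a point): Centre of the reader's window: 66 mm along the reader's +x from its centre, at the same height. It reads straight ahead along +x.
- mat: The fixed black rubber mat, 240 mm (x) by 170 mm (y), 3 mm thick. Origin at the centre of its underside, on the bench.
Not all that is in view belongs to the job. What is shaped like the part that bears reader_grip but blue is not meant.

How it is judged:
By the outcome, as a careful person would: the job done as asked, in the order asked, and still so for the second after the job is handed in, with the robot touching nothing.
It also fails if it takes over 72 s, if anything falls off the work surface, if the arm or the gripper's body presses on something with over 40 N, if the wrist force passes 120 N, or if a joint passes its speed limit or range.

## Working session

There is one attempt and no reset: what is moved stays moved. The work goes in short steps, Python scripts to look and compute and a tool call to move; the robot and the scene stay as the last step left them, time stands still between calls to the robot, and variables do not carry over. Pictures are saved under pics/ and viewed, and the job is handed in when it is done.

Besides the shell and the picture viewer there is one more tool, called after ">>>" by a JSON object that holds its "name" and its "arguments". servo_tool: Moves the arm, as the interface text tells. Its arguments: {"type":"object","properties":{"motion":{"type":"string"}},"required":["motion"]}

```bash
mkdir -p pics; ls; python3 - <<'E'
from station import ctrl
import cv2
print(ctrl.get_obs())
for n in ("scene","top","wrist"):
    f=ctrl.grab_frame(n); cv2.imwrite(f"pics/{n}0.png",f["img"])
    print(n,f["vfov"],f["cx"],f["cy"],f["position"],f["rotation"])
E
```

```text
pics
{'time_s': 0.0, 'q': array([-1.38958458e+00,  3.00486357e-01,  1.52160099e+00,  4.39736611e-05,
        1.32071126e+00, -6.65739368e-02]), 'joint_velocities': array([ 0.00145812, -0.00094742,  0.00045807,  0.00087169,  0.0001592 ,
       -0.00099003]), 'tau': array([-1.29041353e-03, -5.43501341e+01, -3.61786616e+01, -1.06636144e-04,
        4.10567140e-03,  1.71007161e-05]), 'eef_pos': array([ 0.13486912, -0.53295687,  0.23070453]), 'orientation': array([-4.17142772e-04,  7.89064904e-01, -6.14309542e-01, -4.35921411e-04]), 'contact_force': array([-0.44123028,  0.60093328,  0.18090402]), 'torque': array([ 0.02011295, -0.00935747, -0.06007037]), 'grip_width': 0.0857981254670397}
scene 53.48676815075428 315.4219600200896 247.05107435206776 [1.04670832 0.48661937 0.92151733] [-0.14897866  0.34531173  0.85675612 -0.35289393]
top 44.96541416220159 330.38520961432687 241.9020663649766 [ 0.1726009  -0.11868579  1.76014004] [ 0.06022655 -0.69682548  0.71229482 -0.05867794]
wrist 64.84169550156604 322.00764793667696 246.9557851547026 [ 0.20869475 -0.51473725  0.37290406] [ 0.11883602  0.77967968 -0.60769663 -0.09317942]
```

View pics/scene0.png

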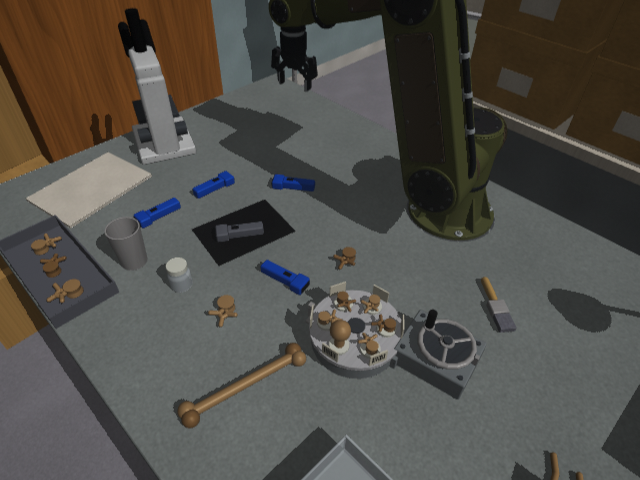

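View pics/top0.png

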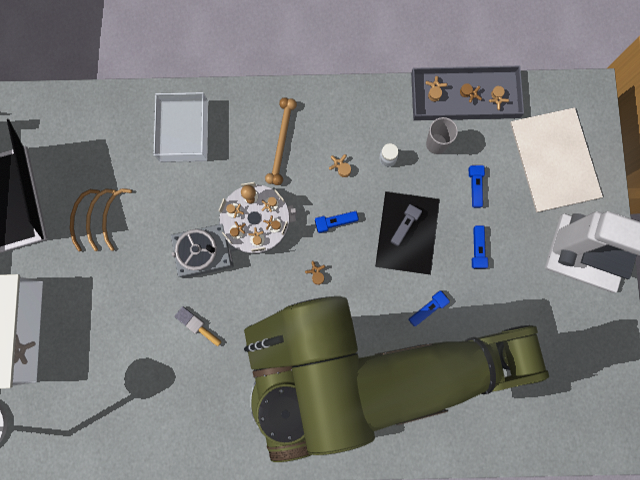

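View pics/wrist0.png

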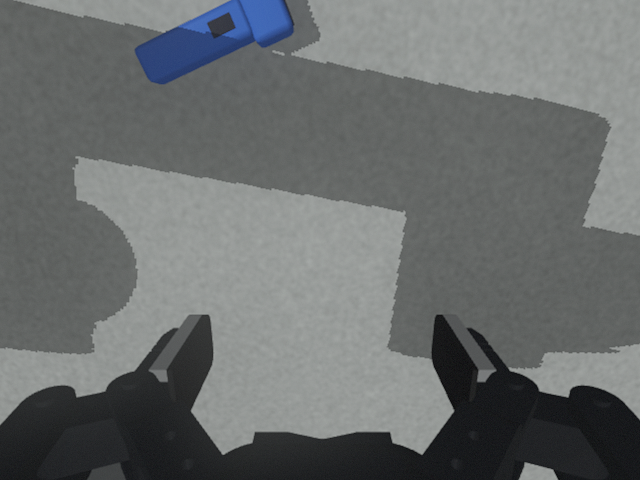

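The top view shows the turntable at about (255,218), handwheel at (200,250), and the grey reader on the mat at (406,225). I'll zoom in and write helpers.

```bash
cat > h.py <<'E'
import numpy as np, cv2
from scipy.spatial.transform import Rotation as R
from station import ctrl
def cam(n):
    f=ctrl.grab_frame(n); f["R"]=R.from_quat(np.roll(f["rotation"],-1)).as_matrix() if np.size(f["rotation"])==4 else np.array(f["rotation"])
    f["f"]=240/np.tan(np.radians(f["vfov"])/2); return f
def ray(f,u,v):
    d=f["R"]@np.array([(u-f["cx"])/f["f"],(v-f["cy"])/f["f"],1]); return np.array(f["position"]),d
def onz(f,u,v,z):
    p,d=ray(f,u,v); return p+d*(z-p[2])/d[2]
def proj(f,P):
    c=f["R"].T@(np.array(P)-f["position"]); return np.array([f["cx"]+f["f"]*c[0]/c[2],f["cy"]+f["f"]*c[1]/c[2]])
def tri(f,a,g,b):
    p,d=ray(f,*a); q,e=ray(g,*b); s=np.linalg.lstsq(np.c_[d,-e],q-p,rcond=None)[0]
    A=p+s[0]*d;B=q+s[1]*e; return (A+B)/2,np.linalg.norm(A-B)
def crop(f,x0,y0,x1,y1,k,name):
    cv2.imwrite("pics/"+name,cv2.resize(f["img"][y0:y1,x0:x1],None,fx=k,fy=k,interpolation=cv2.INTER_CUBIC))
def tcp():
    o=ctrl.get_obs(); return o["eef_pos"],R.from_quat(np.roll(o["orientation"],-1)).as_matrix(),o
E
python3 - <<'E'
from h import *
t=cam("top"); crop(t,165,170,305,280,5.5,"t1.png"); crop(t,365,180,445,280,6,"t2.png")
s=cam("scene"); crop(s,300,270,490,400,4.2,"s1.png")
for n,f,u,v,z in [("base?",t,280,412,0),("table c",t,255,218,.054),("wheel",t,200,250,.086),("wheel s",s,447,342,.086),("tab s",s,356,325,.054)]: print(n,onz(f,u,v,z))
# mat
for n,f in (("t",t),("s",s)):
    g=f["img"].max(2); m=(g<45).astype(np.uint8)
    if n=="t": w=(370,185,445,280)
    else: w=(185,195,300,265)
    mm=np.zeros_like(m); mm[w[1]:w[3],w[0]:w[2]]=m[w[1]:w[3],w[0]:w[2]]
    c=max(cv2.findContours(mm,0,2)[0],key=cv2.contourArea); h=cv2.convexHull(c)
    q=cv2.approxPolyDP(h,5,True)[:,0]; print(n,q.tolist()); print(np.array([onz(f,*p,.003) for p in q]).round(4))
E
```

```text
base? [-0.03094693  0.04063924  0.        ]
table c [0.54054772 0.10695693 0.054     ]
wheel [0.44165671 0.2635789  0.086     ]
wheel s [0.45291346 0.2816659  0.086     ]
tab s [0.53924512 0.10790497 0.054     ]
t [[438, 199], [435, 225], [376, 263], [385, 192]]
[[ 0.5991 -0.4556  0.003 ]
 [ 0.517  -0.442   0.003 ]
 [ 0.4028 -0.2559  0.003 ]
 [ 0.6253 -0.2917  0.003 ]]
s [[294, 230], [218, 264], [192, 229], [265, 200]]
[[ 0.3944 -0.2564  0.003 ]
 [ 0.6275 -0.2968  0.003 ]
 [ 0.6006 -0.4576  0.003 ]
 [ 0.3683 -0.4151  0.003 ]]
```

View pics/t1.png

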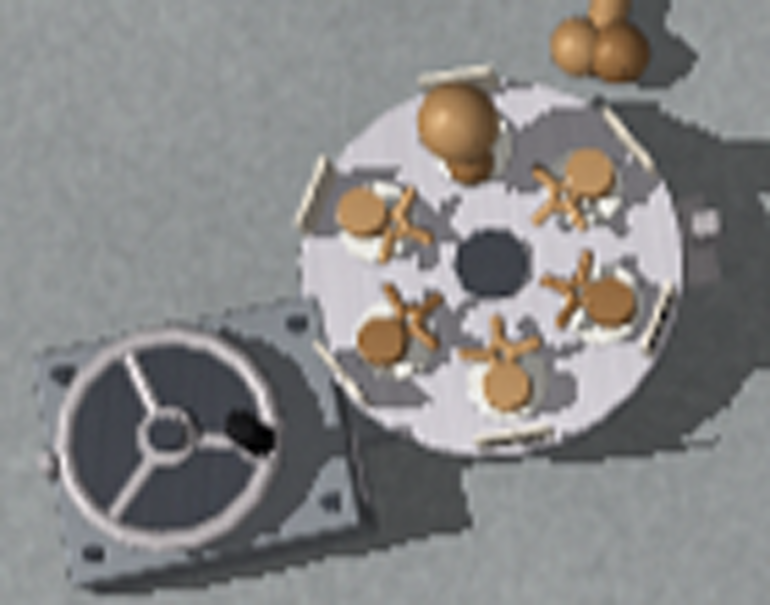

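View pics/t2.png

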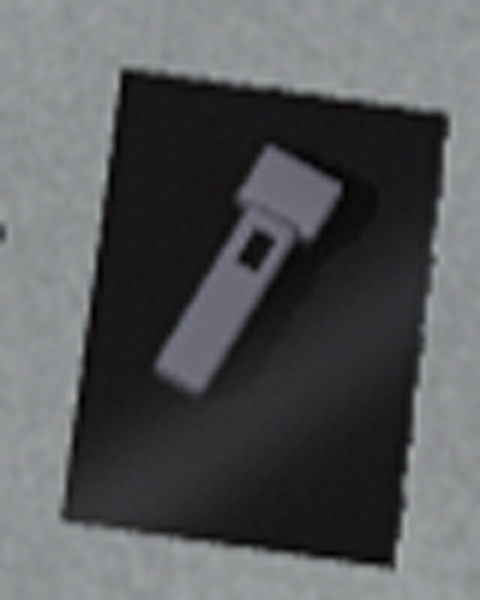

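View pics/s1.png

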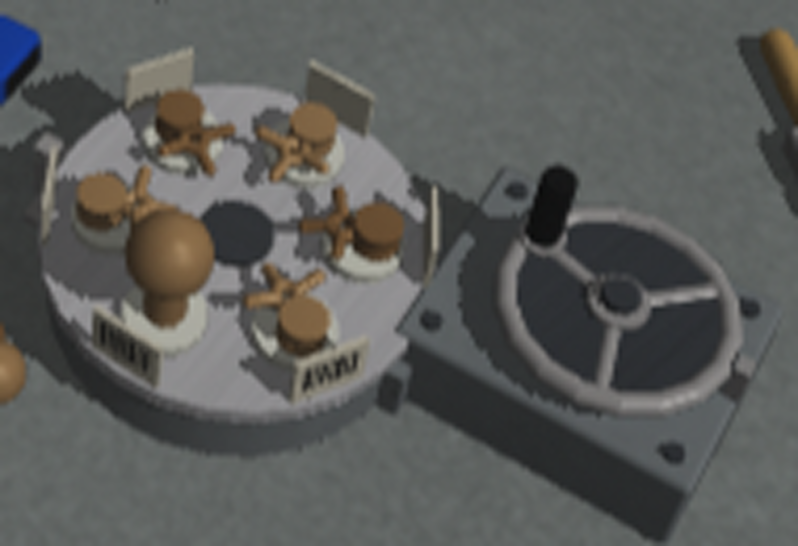

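```bash
cat >> h.py <<'E'
def yawdeg(M): return np.degrees(np.arctan2(M[1,0],M[0,0]))
def down(y):
    c,s=np.cos(np.radians(y)),np.sin(np.radians(y)); return np.array([[c,s,0],[s,-c,0],[0,0,-1]])
def go(P,y,n,M0=None,p0=None):
    """per-row tool-frame shift for n equal rows with constant turn about tool z"""
    p,M,_=tcp()
    if p0 is not None:p=np.array(p0)
    if M0 is not None:M=M0
    d=(y-yawdeg(M)+180)%360-180
    return p,yawdeg(M),M.T@(np.array(P)-p),-d
E
python3 - <<'E'
from h import *
w=cam("wrist"); p,M,o=tcp()
print(M.T@(w["position"]-p), (M.T@w["R"]).round(3))
t=cam("top"); s=cam("scene")
for n,a in dict(pointer=(165+705/5.5,170+222/5.5),stud=(165+48/5.5,170+463/5.5),wheel=(165+167/5.5,170+437/5.5)).items():
    print(n,onz(t,*a,dict(pointer=.044,stud=.08,wheel=.086)[n]))
# straight-line steps with no rotation
print(go((.56,.2,.26),-75.8,1))
E
```

```text
[ 0.00026929 -0.07606193 -0.14206618] [[ 1.    -0.001 -0.   ]
 [ 0.001  0.954  0.299]
 [-0.    -0.299  0.954]]
pointer [ 0.56374899 -0.00746348  0.044     ]
stud [0.43192264 0.34182008 0.08      ]
wheel [0.44357382 0.27717368 0.086     ]
(array([ 0.13488667, -0.53315595,  0.23119045]), np.float64(-75.8011957967439), array([-0.60648948, -0.59196062, -0.02867276]), np.float64(-0.001195796743900246))
```

```bash
cat >> h.py <<'E'
def path(pts,yaws,ns,close,rd=2):
    """rows through waypoints from the present pose; yaws are unwrapped degrees"""
    p,M,_=tcp(); y=yawdeg(M); yy=yaws[0]; y+=360*round(0) ; k=0; out=[]
    for P,Y,n in zip(pts,yaws,ns):
        dp=(np.array(P)-p)/n; dy=(Y-y)/n; 
        for i in range(n):
            out.append(np.r_[down(y).T@dp*100,0,0,-dy,close]); y+=dy
        p=np.array(P)
    for i in range(0,len(out),12):
        print("; ".join(" ".join(f"{v:.{rd}f}".rstrip('0').rstrip('.') if '.' in f"{v:.{rd}f}" else f"{v:g}" for v in r) for r in out[i:i+12])); print()
    print(len(out),"max",max(np.linalg.norm(r[:3]) for r in out),max(abs(r[5]) for r in out))
E
python3 - <<'E'
from h import *
path([(.45,-.27,.25),(.55,.19,.26)],[20,125],[14,16],0)
E
```

```text
-1.27 -2.64 -0.13 0 0 -6.84 0; -0.95 -2.78 -0.13 0 0 -6.84 0; -0.61 -2.87 -0.13 0 0 -6.84 0; -0.26 -2.92 -0.13 0 0 -6.84 0; 0.09 -2.93 -0.13 0 0 -6.84 0; 0.44 -2.9 -0.13 0 0 -6.84 0; 0.78 -2.83 -0.13 0 0 -6.84 0; 1.11 -2.71 -0.13 0 0 -6.84 0; 1.43 -2.56 -0.13 0 0 -6.84 0; 1.72 -2.37 -0.13 0 0 -6.84 0; 1.99 -2.15 -0.13 0 0 -6.84 0; 2.23 -1.9 -0.13 0 0 -6.84 0

2.44 -1.62 -0.13 0 0 -6.84 0; 2.62 -1.32 -0.13 0 0 -6.84 0; 1.57 -2.49 -0.06 0 0 -6.56 0; 1.84 -2.29 -0.06 0 0 -6.56 0; 2.09 -2.07 -0.06 0 0 -6.56 0; 2.32 -1.81 -0.06 0 0 -6.56 0; 2.51 -1.54 -0.06 0 0 -6.56 0; 2.67 -1.24 -0.06 0 0 -6.56 0; 2.79 -0.93 -0.06 0 0 -6.56 0; 2.88 -0.6 -0.06 0 0 -6.56 0; 2.93 -0.27 -0.06 0 0 -6.56 0; 2.94 0.07 -0.06 0 0 -6.56 0

2.91 0.4 -0.06 0 0 -6.56 0; 2.85 0.73 -0.06 0 0 -6.56 0; 2.75 1.06 -0.06 0 0 -6.56 0; 2.61 1.36 -0.06 0 0 -6.56 0; 2.44 1.65 -0.06 0 0 -6.56 0; 2.23 1.92 -0.06 0 0 -6.56 0

30 max 2.9428143417483885 6.842942556910279
```

>>> {"name": "servo_tool", "arguments": {"motion": "-1.3 -2.6 -0.1 0 0 -6.8 0; -0.9 -2.8 -0.1 0 0 -6.8 0; -0.6 -2.9 -0.1 0 0 -6.8 0; -0.3 -2.9 -0.1 0 0 -6.8 0; 0.1 -2.9 -0.1 0 0 -6.8 0; 0.4 -2.9 -0.1 0 0 -6.8 0; 0.8 -2.8 -0.1 0 0 -6.8 0; 1.1 -2.7 -0.1 0 0 -6.8 0; 1.4 -2.6 -0.1 0 0 -6.8 0; 1.7 -2.4 -0.1 0 0 -6.8 0; 2 -2.1 -0.1 0 0 -6.8 0; 2.2 -1.9 -0.1 0 0 -6.8 0"}}

```text
time_s: 1.4
eef_pos: [0.4057, -0.3079, 0.2435]
orientation: [0.0, 0.999, 0.054, 0.0]
contact_force: [0.9, -0.3, -0.8]
grip_width: 0.0855
```

>>> {"name": "servo_tool", "arguments": {"motion": "2.4 -1.6 -0.1 0 0 -6.8 0; 2.6 -1.3 -0.1 0 0 -6.8 0; 1.6 -2.5 -0.1 0 0 -6.6 0; 1.8 -2.3 -0.1 0 0 -6.6 0; 2.1 -2.1 -0.1 0 0 -6.6 0; 2.3 -1.8 -0.1 0 0 -6.6 0; 2.5 -1.5 -0.1 0 0 -6.6 0; 2.7 -1.2 -0.1 0 0 -6.6 0; 2.8 -0.9 -0.1 0 0 -6.6 0; 2.9 -0.6 0 0 0 -6.6 0; 2.9 -0.3 0 0 0 -6.6 0; 2.9 0.1 0 0 0 -6.6 0"}}

```text
time_s: 2.4
eef_pos: [0.5147, 0.0156, 0.2524]
orientation: [0.0, 0.733, 0.68, 0.0]
contact_force: [0.4, -0.1, 0.1]
grip_width: 0.0857
```

>>> {"name": "servo_tool", "arguments": {"motion": "2.9 0.4 0 0 0 -6.6 0; 2.9 0.7 0 0 0 -6.6 0; 2.7 1.1 0 0 0 -6.6 0; 2.6 1.4 0 0 0 -6.6 0; 2.4 1.6 0 0 0 -6.6 0; 2.2 1.9 0 0 0 -6.6 0; 0 0 0 0 0 0 0"}}

```text
time_s: 2.98
eef_pos: [0.5528, 0.1896, 0.2518]
orientation: [-0.0, 0.457, 0.889, 0.0]
contact_force: [-0.5, -0.4, -0.3]
grip_width: 0.0854
```

```bash
python3 - <<'E'
from h import *
import pickle
w=cam("wrist"); cv2.imwrite("pics/w1.png",w["img"]); pickle.dump(w,open("w1.pkl","wb"))
p,M,o=tcp(); print(p,yawdeg(M),o["q"],o["time_s"])
for n,P in dict(pointer=(.5637,-.0075,.044),wheel=(.4436,.277,.086)).items(): print(n,proj(w,P))
E
```

```text
[0.55263191 0.18766407 0.25175364] 125.22992324890527 [ 2.64543989e-01  3.61334692e-01  1.39200114e+00  1.63600451e-04
  1.38878773e+00 -1.92116022e+00] 3.0333
pointer [128.39207388  93.5353644 ]
wheel [488.66789087 178.77371725]
```

View pics/w1.png

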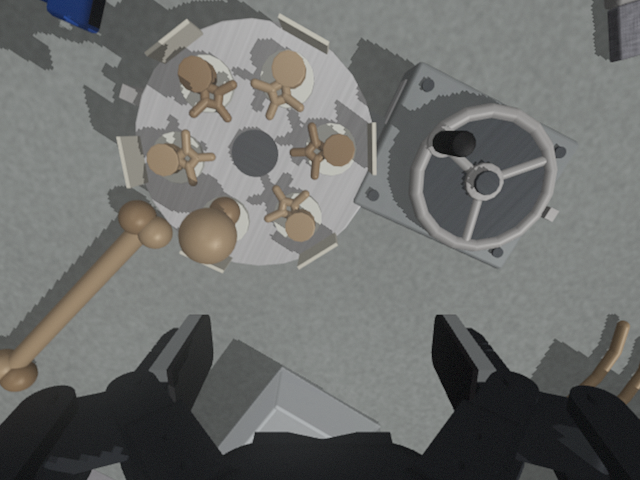

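```bash
python3 - <<'E'
from h import *
import pickle
w=pickle.load(open("w1.pkl","rb")); crop(w,395,85,585,265,4,"w1w.png"); crop(w,100,0,390,280,2.7,"w1t.png")
E
```

```text
(no output)
```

View pics/w1w.png

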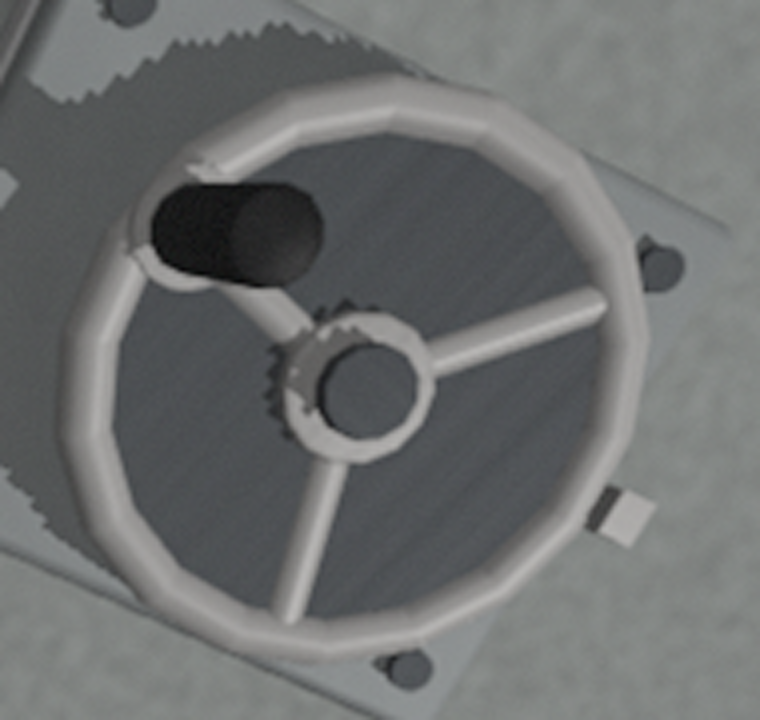

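View pics/w1t.png

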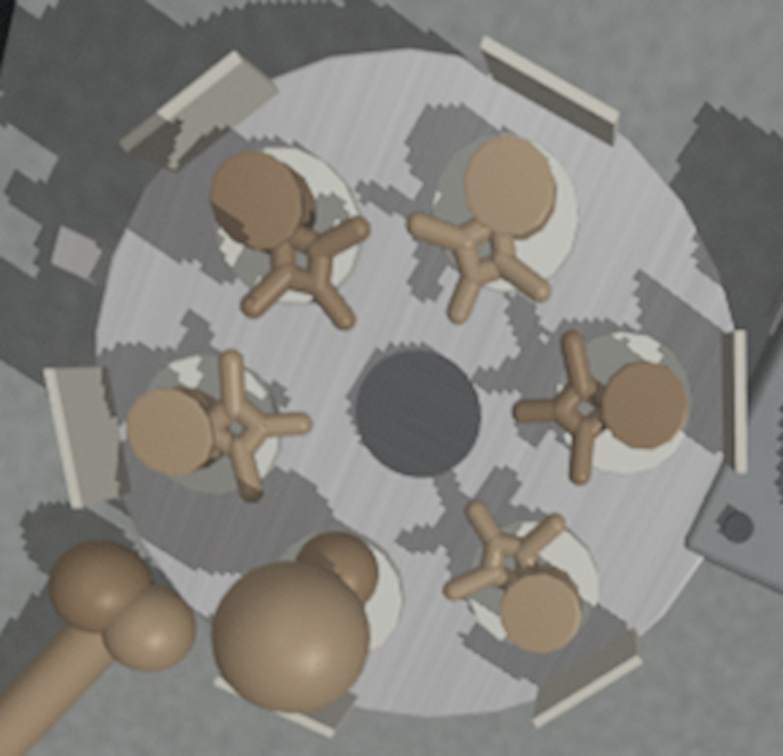

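```bash
python3 - <<'E'
from h import *
import pickle
w=pickle.load(open("w1.pkl","rb"))
a=lambda x,y:(395+x/4-.37,85+y/4-.37)
b=lambda x,y:(100+x/2.7-.3,y/2.7-.3)
S=onz(w,*a(629,516),.080);H=onz(w,*a(278,235),.129);C=onz(w,*a(368,391),.086);C2=onz(w,*a(359,387),.082);P=onz(w,*b(75,253),.044);T=onz(w,*b(418,412),.056)
Rm=onz(w,*a(354,368),.073)
F=onz(w,*a(183,230),.080)
for n,v in dict(stud=S,handle=H,foot=F,hub=C,ring=C2,rim=Rm,ptr=P,tab=T).items(): print(n,v.round(4))
Wc=(C+C2)/2
print("stud r",np.linalg.norm((S-Wc)[:2]),"handle r",np.linalg.norm((H-Wc)[:2]),"ptr r",np.linalg.norm((P-T)[:2]),"wheel-tab",np.linalg.norm((Wc-T)[:2]),"exp .1945")
an=lambda v:np.degrees(np.arctan2(v[1],v[0]))
sy=an((P-T)); print("stage -y",sy,"from wheel:", an(Wc-T)-(90+np.degrees(np.arctan2(60,185))) , "from p-w", an(Wc-P))
print("stud ang",an(S-Wc),"handle ang",an(H-Wc), "to go cw", (an(H-Wc)-an(S-Wc))%360)
E
```

```text
stud [0.4331 0.3433 0.08  ]
handle [0.4424 0.2287 0.129 ]
foot [0.4437 0.2281 0.08  ]
hub [0.4467 0.2776 0.086 ]
ring [0.4466 0.2773 0.082 ]
rim [0.443  0.2776 0.073 ]
ptr [ 0.5641 -0.0082  0.044 ]
tab [0.5404 0.1086 0.056 ]
stud r 0.06721148885368099 handle r 0.048955513100756604 ptr r 0.11912058077156583 wheel-tab 0.19318776056136103 exp .1945
stage -y -78.5332060678636 from wheel: 11.056616376829794 from p-w 112.34393336571192
stud ang 101.58695170275242 handle ang -95.01912816381368 to go cw 163.3939201334339
```

```bash
python3 - <<'E'
from h import *
p,M,o=tcp(); print(p,yawdeg(M))
path([(.4424,.2284,.2518),(.4424,.2284,.098)],[125,125],[1,1],.45)
C=np.array([.4455,.2777]);h=np.array([.4424,.2284])
# stroke chord rows: theta per row cw
for th in (7,6.5,5):
    a=np.arctan2(*(h-C)[::-1]); n=C+.05*np.array([np.cos(a-np.radians(th)),np.sin(a-np.radians(th))])
    m=C+.05*np.array([np.cos(a),np.sin(a)])
    print(th,down(125).T[:2,:2]@(n-m)*100, np.degrees(a))
E
```

```text
[0.55263191 0.18766407 0.25175364] 125.22992324890527
9.69 -6.65 -0 0 0 0.23 0.45; 0 0 15.38 0 0 -0 0.45

2 max 15.380000000000003 0.2299232489052656
7 [ 0.40927016 -0.45297941] -93.59804006136133
6.5 [ 0.37823006 -0.42231414] -93.59804006136133
5 [ 0.28673181 -0.32870954] -93.59804006136133
```

>>> {"name": "servo_tool", "arguments": {"motion": "2.4 -1.65 0 0 0 0 0.45; 2.4 -1.65 0 0 0 0 0.45; 2.4 -1.65 0 0 0 0 0.45; 2.5 -1.7 0 0 0 0.2 0.45; 0 0 2.5 0 0 0 0.45; 0 0 3.2 0 0 0 0.45; 0 0 2.3 0 0 0 0.45; 0 0 0 0 0 0 0.45; 0 0 0 0 0 0 0.45"}}

```text
time_s: 3.78
eef_pos: [0.4425, 0.2263, 0.1724]
orientation: [-0.0, 0.464, 0.886, -0.001]
contact_force: [0.8, -0.7, 1.1]
grip_width: 0.0469
```

```bash
python3 - <<'E'
from h import *
w=cam("wrist"); cv2.imwrite("pics/w2.png",w["img"])
p,M,o=tcp(); print(p,yawdeg(M),o["grip_width"])
E
```

```text
[0.44311427 0.22663915 0.17353573] 124.71638259855334 0.047158434957895165
```

View pics/w2.png

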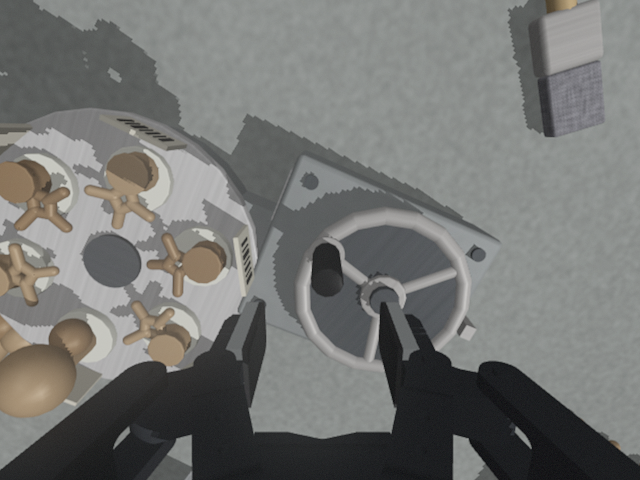

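```bash
python3 - <<'E'
from h import *
w=cam("wrist"); p,M,o=tcp(); print(p)
crop(w,280,200,490,380,3.5,"w2c.png")
H=onz(w,327.5,285,.129); print(H, "tool", M.T@(H-p)); print("axis in img",proj(w,[*p[:2],.129]))
print("hub",onz(w,384,299,.086),"stud",onz(w,469,327,.08))
E
```

```text
[0.44336516 0.2268496  0.17399703]
[0.44426287 0.23059914 0.129     ] tool [0.0025923  0.00277712 0.04500183]
axis in img [322.682277   280.00904953]
hub [0.44584502 0.27823379 0.086     ] stud [0.43079516 0.34266203 0.08      ]
```

View pics/w2c.png

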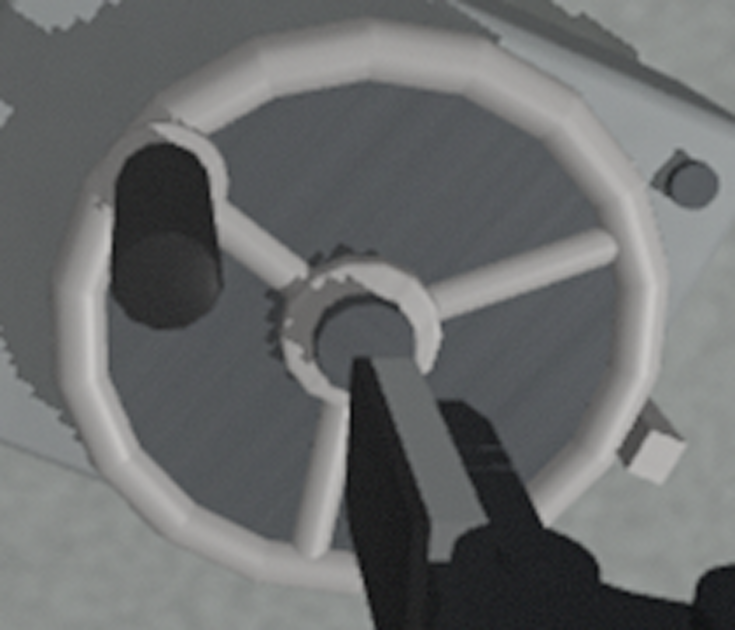

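>>> {"name": "servo_tool", "arguments": {"motion": "0.2 0 2.5 0 0 0.3 0.45; 0 0 2.5 0 0 0 0.45; 0 0 1.8 0 0 0 0.45; 0 0 0.6 0 0 0 0.45; 0 0 0 0 0 0 0.8; 0 0 0 0 0 0 1; 0 0 0 0 0 0 1; 0 0 0 0 0 0 1; 0 0 0 0 0 0 1"}}

```text
time_s: 4.63
eef_pos: [0.4424, 0.2291, 0.1002]
orientation: [0.001, 0.466, 0.885, 0.001]
contact_force: [-0.4, 2.2, 8.0]
grip_width: 0.0164
```

```bash
python3 - <<'E'
from h import *
w=cam("wrist"); cv2.imwrite("pics/w3.png",w["img"])
p,M,o=tcp(); print(p,yawdeg(M),o["grip_width"],o["contact_force"],o["q"],o["time_s"])
E
```

```text
[0.4424143  0.22913961 0.10017363] 124.49908274111135 0.016669585593467474 [0.05006214 2.11756771 8.5205142 ] [ 4.04262132e-01  3.40090714e-01  1.80130493e+00  2.42614740e-04
  9.96656847e-01 -1.76878906e+00] 4.6833
```

View pics/w3.png

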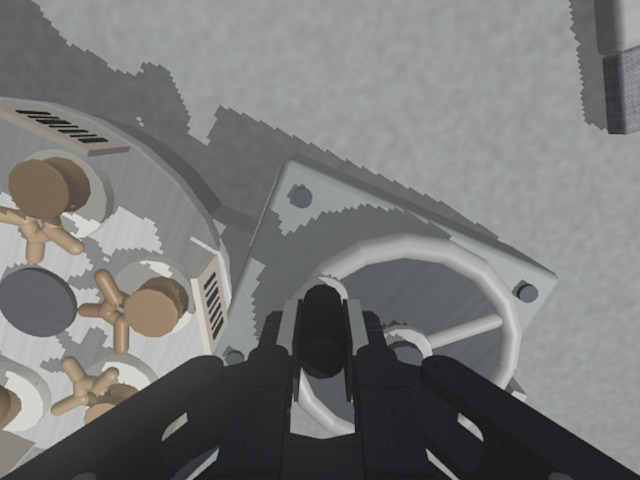

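>>> {"name": "servo_tool", "arguments": {"motion": "0.2 -0.23 0 0 0 3.5 1; 0.4 -0.46 0 0 0 7 1; 0.41 -0.45 0 0 0 7 1; 0.41 -0.45 0 0 0 7 1; 0.41 -0.45 0 0 0 7 1; 0.41 -0.45 0 0 0 7 1"}}

```text
time_s: 5.18
eef_pos: [0.4121, 0.2424, 0.1002]
orientation: [0.001, 0.733, 0.68, 0.002]
contact_force: [2.6, 5.3, 5.2]
grip_width: 0.0162
```

```bash
cat >> h.py <<'E'
C=np.array([.4455,.2785])
def st():
    p,M,o=tcp(); d=p[:2]-C; print("t",round(o["time_s"],2),"p",p.round(4),"yaw",yawdeg(M).round(2),"r",np.linalg.norm(d).round(4),"ang",np.degrees(np.arctan2(d[1],d[0])).round(2),"F",o["contact_force"].round(1),"w",round(o["grip_width"],4),"q",np.degrees(o["q"]).round(0))
E
python3 -c "
from h import *
st()"
```

```text
t 5.18 p [0.4121 0.2424 0.1002] yaw 85.67 r 0.0491 ang -132.8 F [2.6 5.3 5.2] w 0.0162 q [ 26.  17. 106.   0.  56. -60.]
```

>>> {"name": "servo_tool", "arguments": {"motion": "0.41 -0.45 0 0 0 7 1; 0.41 -0.45 0 0 0 7 1; 0.41 -0.45 0 0 0 7 1; 0.41 -0.45 0 0 0 7 1; 0.41 -0.45 0 0 0 7 1; 0.41 -0.45 0 0 0 7 1; 0.41 -0.45 0 0 0 7 1; 0.41 -0.45 0 0 0 7 1; 0.41 -0.45 0 0 0 7 1; 0.41 -0.45 0 0 0 7 1; 0.41 -0.45 0 0 0 7 1; 0.41 -0.45 0 0 0 7 1"}}

```text
time_s: 6.18
eef_pos: [0.406, 0.3095, 0.1002]
orientation: [-0.001, 1.0, 0.015, 0.001]
contact_force: [-0.4, 4.1, 6.6]
grip_width: 0.0166
```

```bash
python3 -c "
from h import *
st()"
```

```text
t 6.18 p [0.406  0.3095 0.1002] yaw 1.69 r 0.0502 ang 141.93 F [-0.4  4.1  6.6] w 0.0166 q [ 33.  21. 101.   0.  58.  31.]
```

>>> {"name": "servo_tool", "arguments": {"motion": "0.41 -0.45 0 0 0 7 1; 0.41 -0.45 0 0 0 7 1; 0.41 -0.45 0 0 0 7 1; 0.41 -0.45 0 0 0 7 1; 0.41 -0.45 0 0 0 7 1; 0.41 -0.45 0 0 0 7 1; 0.41 -0.45 0 0 0 7 1; 0.2 -0.23 0 0 0 3.5 1; 0 0 0 0 0 0 1"}}

```text
time_s: 6.93
eef_pos: [0.4462, 0.3298, 0.1003]
orientation: [-0.003, 0.904, -0.428, 0.001]
contact_force: [2.5, 12.4, 1.4]
grip_width: 0.0162
```

```bash
python3 -c "
from h import *
st()"
```

```text
t 6.93 p [0.4462 0.3298 0.1003] yaw -50.74 r 0.0513 ang 89.27 F [ 2.5 12.4  1.4] w 0.0162 q [33. 26. 94.  0. 60. 83.]
```

>>> {"name": "servo_tool", "arguments": {"motion": "0 0 0 0 0 0 0.45; 0 0 0 0 0 0 0.45; 0 0 0 0 0 -3 0.45; 0 0 0 0 0 -7 0.45; 0 0 0 0 0 -7 0.45; 0 0 0 0 0 -7 0.45; 0 0 0 0 0 -7 0.45; 0 0 0 0 0 -7 0.45; 0 0 0 0 0 -7 0.45; 0 0 0 0 0 -7 0.45; 0 0 0 0 0 -7 0.45; 0 0 0 0 0 -7 0.45"}}

```text
time_s: 7.93
eef_pos: [0.4447, 0.3279, 0.0987]
orientation: [0.0, 0.99, 0.138, 0.0]
contact_force: [-0.2, 0.5, 0.0]
grip_width: 0.0467
```

```bash
python3 -c "
from h import *
st()"
```

```text
t 7.93 p [0.4447 0.3279 0.0987] yaw 15.85 r 0.0494 ang 90.95 F [-0.2  0.5  0. ] w 0.0467 q [33. 26. 94. -0. 60. 17.]
```

>>> {"name": "servo_tool", "arguments": {"motion": "0 0 0 0 0 -7 0.45; 0 0 0 0 0 -7 0.45; 0 0 0 0 0 -7 0.45; 0 0 0 0 0 -7 0.45; 0 0 0 0 0 -7 0.45; 0 0 0 0 0 -7 0.45; 0 0 0 0 0 -7 0.45; 0 0 0 0 0 -7 0.45; 0 0 0 0 0 -7 0.45; 0 0 0 0 0 -7 0.45; 0 0 0 0 0 -7 0.45; 0 0 0 0 0 -7 0.45"}}

```text
time_s: 8.93
eef_pos: [0.4447, 0.3279, 0.0987]
orientation: [0.0, 0.644, 0.765, 0.0]
contact_force: [-0.6, -0.1, -0.2]
grip_width: 0.0467
```

>>> {"name": "servo_tool", "arguments": {"motion": "0 0 0 0 0 -7 0.45; 0 0 0 0 0 -7 0.45; 0 0 0 0 0 -7 0.45; 0.1 0.25 0 0 0 -4 0.45; 0 0 0 0 0 0 0.45"}}

```text
time_s: 9.35
eef_pos: [0.4465, 0.3302, 0.0988]
orientation: [0.0, 0.464, 0.886, 0.0]
contact_force: [0.2, -0.9, 0.9]
grip_width: 0.0469
```

```bash
python3 - <<'E'
from h import *
w=cam("wrist"); cv2.imwrite("pics/w4.png",w["img"]); st()
p,M,o=tcp(); print(proj(w,[*p[:2],.129]))
E
```

```text
t 9.4 p [0.4464 0.3301 0.0986] yaw 124.42 r 0.0516 ang 89.06 F [-0.2 -0.1 -0.1] w 0.047 q [ 33.  26.  94.  -0.  60. -92.]
[322.96202423 361.90754407]
```

View pics/w4.png

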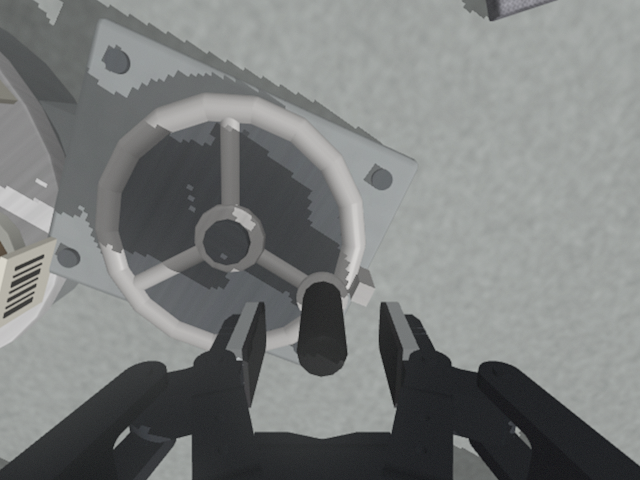

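```bash
python3 - <<'E'
from h import *
w=cam("wrist"); crop(w,90,80,400,390,2.5,"w4c.png")
print(onz(w,227,239,.086),onz(w,230,238,.083),onz(w,363,294,.08),onz(w,322.5,356,.129))
E
```

```text
[0.44331041 0.27859532 0.086     ] [0.44334061 0.27928318 0.083     ] [0.433077   0.34364128 0.08      ] [0.44434238 0.32853216 0.129     ]
```

View pics/w4c.png

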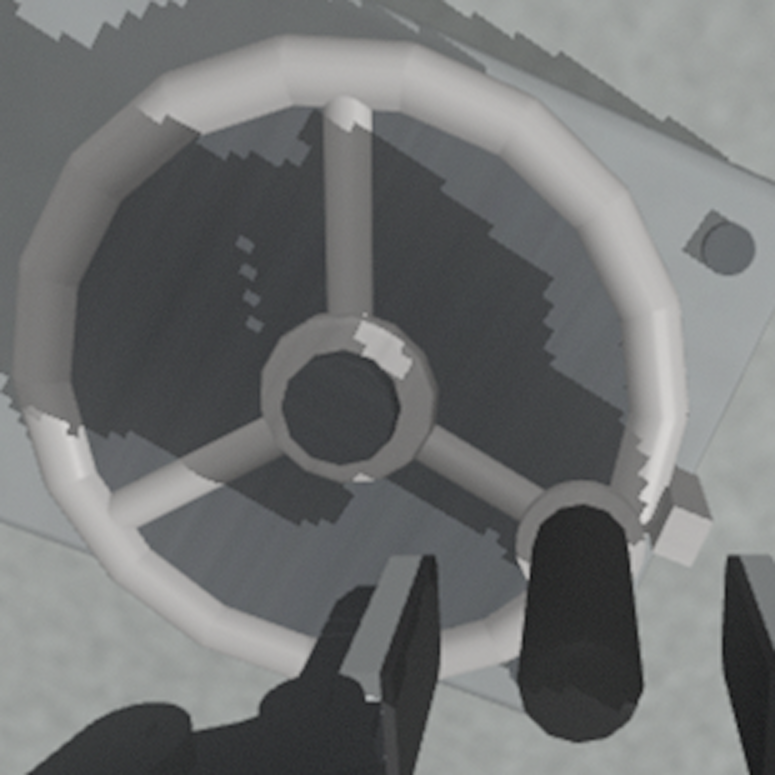

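>>> {"name": "servo_tool", "arguments": {"motion": "0 -0.12 0 0 0 0 0.8; 0 0 0 0 0 0 1; 0 0 0 0 0 0 1; 0 0 0 0 0 0 1; -0.19 0.24 0 0 0 3.5 1; -0.38 0.48 0 0 0 7 1; -0.38 0.48 0 0 0 7 1; -0.38 0.48 0 0 0 7 1; -0.38 0.48 0 0 0 7 1; -0.38 0.48 0 0 0 7 1; -0.38 0.48 0 0 0 7 1; -0.38 0.48 0 0 0 7 1"}}

```text
time_s: 10.45
eef_pos: [0.4855, 0.3104, 0.0986]
orientation: [-0.0, 0.811, 0.585, 0.001]
contact_force: [2.3, 6.8, 0.0]
grip_width: 0.0163
```

```bash
python3 -c "
from h import *
st()"
```

```text
t 10.45 p [0.4855 0.3104 0.0986] yaw 71.63 r 0.0511 ang 38.56 F [2.3 6.8 0. ] w 0.0163 q [ 29.  28.  90.   0.  61. -43.]
```

>>> {"name": "servo_tool", "arguments": {"motion": "-0.38 0.48 0 0 0 7 1; -0.38 0.48 0 0 0 7 1; -0.38 0.48 0 0 0 7 1; -0.38 0.48 0 0 0 7 1; -0.38 0.48 0 0 0 7 1; -0.38 0.48 0 0 0 7 1; -0.38 0.48 0 0 0 7 1; -0.38 0.48 0 0 0 7 1; -0.38 0.48 0 0 0 7 1; -0.38 0.48 0 0 0 7 1; -0.38 0.48 0 0 0 7 1; -0.38 0.48 0 0 0 7 1"}}

```text
time_s: 11.45
eef_pos: [0.4804, 0.243, 0.0986]
orientation: [-0.001, 0.994, -0.108, 0.002]
contact_force: [10.2, 7.9, -4.2]
grip_width: 0.0162
```

```bash
python3 -c "
from h import *
st()"
```

```text
t 11.45 p [0.4804 0.243  0.0986] yaw -12.43 r 0.0498 ang -45.43 F [10.2  7.9 -4.2] w 0.0162 q [23. 24. 97.  0. 59. 35.]
```

>>> {"name": "servo_tool", "arguments": {"motion": "-0.38 0.48 0 0 0 7 1; -0.38 0.48 0 0 0 7 1; -0.38 0.48 0 0 0 7 1; -0.38 0.48 0 0 0 7 1; -0.38 0.48 0 0 0 7 1; -0.2 0.24 0 0 0 3.5 1; 0 0 0 0 0 0 1; 0 0 0 0 0 0 0.45; 0 0 0 0 0 0 0.45; 0 0 0 0 0 0 0.45"}}

```text
time_s: 12.28
eef_pos: [0.4488, 0.2295, 0.0983]
orientation: [0.0, 0.904, -0.427, -0.0]
contact_force: [-0.9, 0.3, -0.0]
grip_width: 0.0469
```

```bash
python3 - <<'E'
from h import *
w=cam("wrist"); cv2.imwrite("pics/w5.png",w["img"]); st()
p,M,o=tcp(); print(proj(w,[*p[:2],.129]))
E
```

```text
t 12.33 p [0.4488 0.2295 0.0983] yaw -50.5 r 0.0492 ang -86.1 F [ 0.1 -0.3  0.5] w 0.0471 q [ 23.  20. 102.   0.  57.  73.]
[321.67217904 361.89519771]
```

View pics/w5.png

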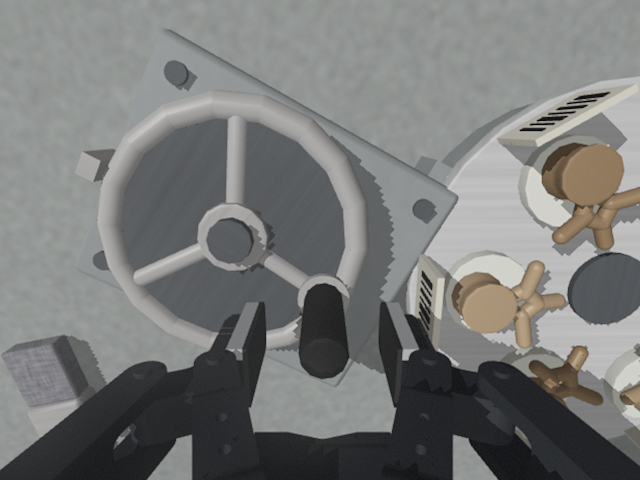

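```bash
python3 - <<'E'
from h import *
w=cam("wrist")
h=onz(w,324,355.5,.129);c=onz(w,230.5,240,.086);c2=onz(w,232.5,237,.083);s=onz(w,93,166,.08)
an=lambda v:np.degrees(np.arctan2(v[1],v[0]))
print(h,c,c2,s); print(an(h-(c+c2)/2),an(s-(c+c2)/2),np.linalg.norm((h-c)[:2]))
E
```

```text
[0.45128846 0.23044822 0.129     ] [0.4479158  0.27899938 0.086     ] [0.44841252 0.27914164 0.083     ] [0.43548231 0.34194046 0.08      ]
-86.32342506770885 101.4044185944829 0.04866815818860774
```

>>> {"name": "servo_tool", "arguments": {"motion": "0 0 0 0 0 -3.5 0.5; 0 0 0 0 0 -7 0.5; 0 0 0 0 0 -7 0.5; 0 0 0 0 0 -7 0.5; 0 0 0 0 0 -7 0.5; 0 0 0 0 0 -7 0.5; 0 0 0 0 0 -7 0.5; 0 0 0 0 0 -7 0.5; 0 0 0 0 0 -7 0.5; 0 0 0 0 0 -7 0.5; 0 0 0 0 0 -7 0.5; 0 0 0 0 0 -7 0.5"}}

```text
time_s: 13.38
eef_pos: [0.4489, 0.2294, 0.0983]
orientation: [-0.0, 0.965, 0.262, -0.0]
contact_force: [-0.2, 0.3, 0.3]
grip_width: 0.0423
```

>>> {"name": "servo_tool", "arguments": {"motion": "0 0 0 0 0 -7 0.5; 0 0 0 0 0 -7 0.5; 0 0 0 0 0 -7 0.5; 0 0 0 0 0 -7 0.5; 0 0 0 0 0 -7 0.5; 0 0 0 0 0 -7 0.5; 0 0 0 0 0 -7 0.5; 0 0 0 0 0 -7 0.5; 0 0 0 0 0 -7 0.5; 0 0 0 0 0 -7 0.5; 0 0 0 0 0 -7 0.5; 0 0 0 0 0 -7 0.5"}}

```text
time_s: 14.38
eef_pos: [0.4489, 0.2294, 0.0983]
orientation: [-0.0, 0.542, 0.84, -0.0]
contact_force: [0.4, -0.1, -0.4]
grip_width: 0.0428
```

>>> {"name": "servo_tool", "arguments": {"motion": "0 0 0 0 0 -7 0.5; 0 0 0 0 0 -3.5 0.5; 0 0 0 0 0 0 1; 0 0 0 0 0 0 1; 0 0 0 0 0 0 1; 0 0 0 0 0 0 1"}}

```text
time_s: 14.88
eef_pos: [0.4491, 0.2292, 0.0985]
orientation: [0.0, 0.467, 0.884, -0.0]
contact_force: [1.0, -4.8, 3.6]
grip_width: 0.0164
```

```bash
python3 -c "
from h import *
st()"
```

```text
t 14.88 p [0.4491 0.2292 0.0985] yaw 124.37 r 0.0495 ang -85.88 F [ 1.  -4.8  3.6] w 0.0164 q [  23.   20.  102.   -0.   57. -101.]
```

>>> {"name": "servo_tool", "arguments": {"motion": "0.17 -0.25 0 0 0 3.5 1; 0.34 -0.5 0 0 0 7 1; 0.34 -0.5 0 0 0 7 1; 0.34 -0.51 0 0 0 7 1; 0.34 -0.51 0 0 0 7 1; 0.34 -0.5 0 0 0 7 1; 0.34 -0.51 0 0 0 7 1; 0.34 -0.5 0 0 0 7 1; 0.34 -0.51 0 0 0 7 1; 0.34 -0.5 0 0 0 7 1; 0.34 -0.51 0 0 0 7 1; 0.34 -0.5 0 0 0 7 1"}}

```text
time_s: 15.88
eef_pos: [0.3973, 0.2682, 0.0985]
orientation: [-0.0, 0.929, 0.371, 0.001]
contact_force: [7.4, 1.7, -3.8]
grip_width: 0.0162
```

>>> {"name": "servo_tool", "arguments": {"motion": "0.34 -0.5 0 0 0 7 1; 0.34 -0.51 0 0 0 7 1; 0.34 -0.5 0 0 0 7 1; 0.34 -0.51 0 0 0 7 1; 0.34 -0.5 0 0 0 7 1; 0.34 -0.51 0 0 0 7 1; 0.34 -0.5 0 0 0 7 1; 0.34 -0.51 0 0 0 7 1; 0.34 -0.5 0 0 0 7 1; 0.34 -0.51 0 0 0 7 1; 0 0 0 0 0 0 1"}}

```text
time_s: 16.8
eef_pos: [0.4191, 0.3217, 0.0985]
orientation: [-0.001, 0.973, -0.23, 0.001]
contact_force: [4.6, 2.1, 1.4]
grip_width: 0.0167
```

```bash
python3 - <<'E'
from h import *
st()
w=cam("wrist"); cv2.imwrite("pics/w6.png",w["img"]);t=cam("top"); crop(t,165,170,305,280,5.5,"t6.png"); 
E
```

```text
t 16.8 p [0.4191 0.3217 0.0985] yaw -26.55 r 0.0506 ang 121.41 F [4.6 2.1 1.4] w 0.0167 q [34. 23. 98.  0. 58. 60.]
```

View pics/w6.png

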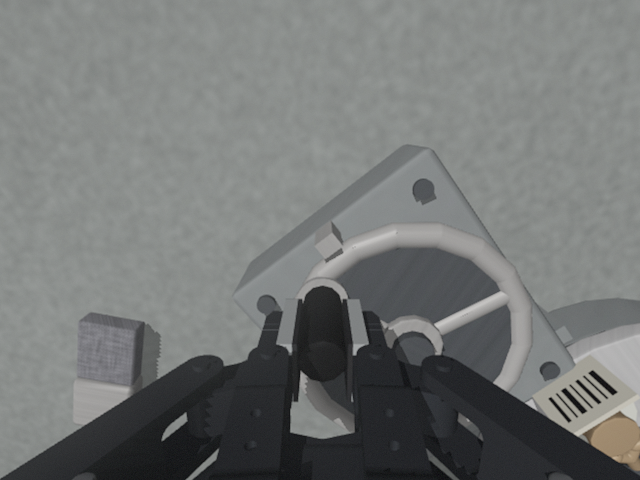

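View pics/t6.png

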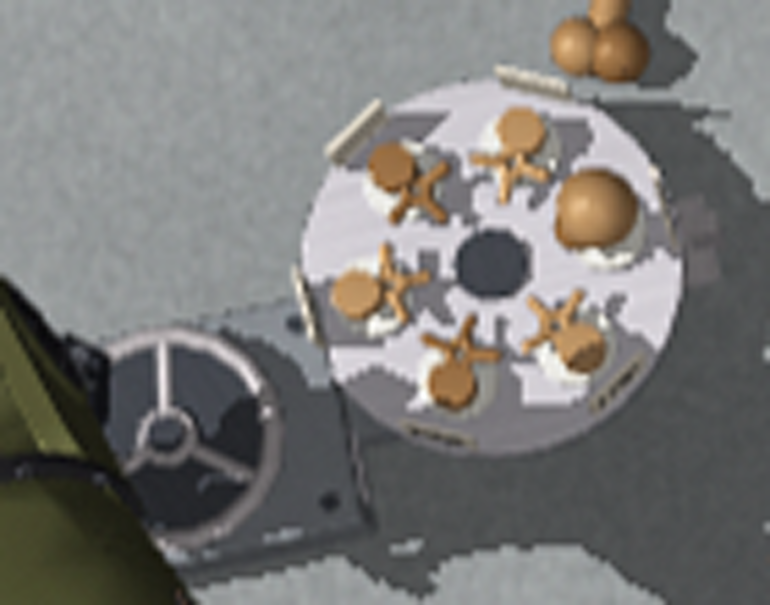

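>>> {"name": "servo_tool", "arguments": {"motion": "0.34 -0.5 0 0 0 7 1; 0.34 -0.51 0 0 0 7 1; 0.27 -0.4 0 0 0 5.5 1; 0 0 0 0 0 0 1; 0 0 0 0 0 0 1; 0 0 0 0 0 0 0.45; 0 0 0 0 0 0 0.45; 0 0 0 0 0 0 0.45"}}

```text
time_s: 17.57
eef_pos: [0.4333, 0.3276, 0.0982]
orientation: [0.0, 0.922, -0.387, -0.0]
contact_force: [-0.1, 0.3, 0.7]
grip_width: 0.0472
```

```bash
python3 - <<'E'
from h import *
st()
w=cam("wrist"); cv2.imwrite("pics/w7.png",w["img"])
E
```

```text
t 17.57 p [0.4333 0.3276 0.0982] yaw -45.53 r 0.0506 ang 104.0 F [-0.1  0.3  0.7] w 0.0472 q [33. 25. 96.  0. 59. 79.]
```

View pics/w7.png

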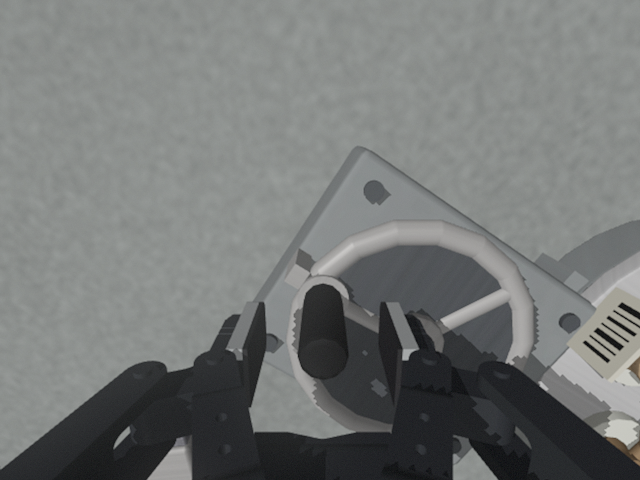

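>>> {"name": "servo_tool", "arguments": {"motion": "0 0 -3 0 0 0 0.45; 0 0 -4 0 0 0 0.45; 0 0 -4 0 0 0 0.45; 2 -2 -3 0 0 0 0.45; 0 0 0 0 0 0 0.45; 0 0 0 0 0 0 0.45"}}

```text
time_s: 18.12
eef_pos: [0.4626, 0.3274, 0.2396]
orientation: [-0.001, 0.922, -0.387, 0.001]
contact_force: [0.1, 1.4, -1.8]
grip_width: 0.0467
```

```bash
python3 - <<'E'
from h import *
import pickle
st()
w=cam("wrist"); cv2.imwrite("pics/w8.png",w["img"]);pickle.dump(w,open("w8.pkl","wb"))
t=cam("top"); pickle.dump(t,open("t8.pkl","wb"));crop(t,165,170,305,280,5.5,"t8.png")
E
```

```text
t 18.12 p [0.4626 0.3274 0.2396] yaw -45.56 r 0.0518 ang 70.69 F [ 0.1  1.4 -1.8] w 0.0467 q [32. 19. 84.  0. 77. 77.]
```

View pics/w8.png

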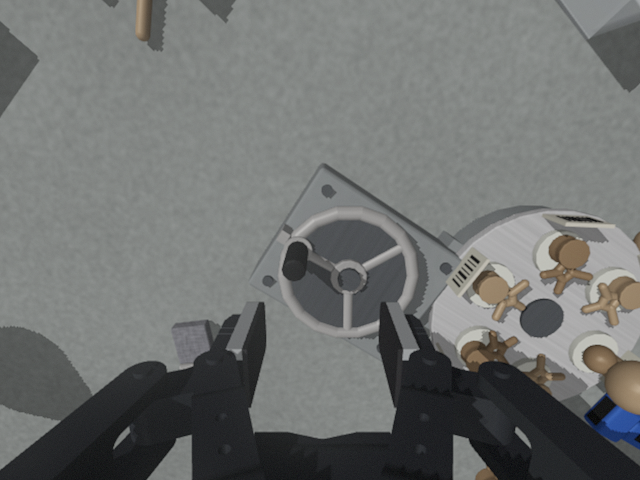

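View pics/t8.png

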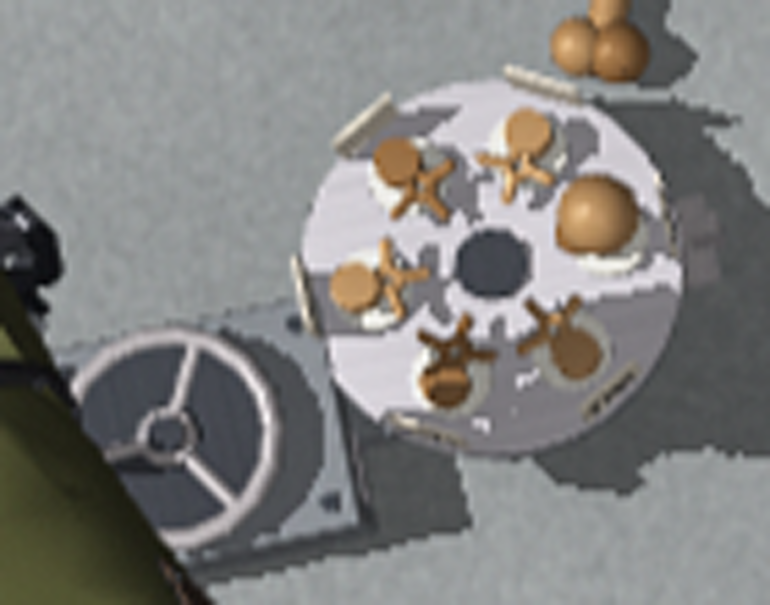

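```bash
python3 - <<'E'
from h import *
import pickle
w=pickle.load(open("w8.pkl","rb")); crop(w,240,155,440,345,4,"w8c.png")
E
```

```text
(no output)
```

View pics/w8c.png

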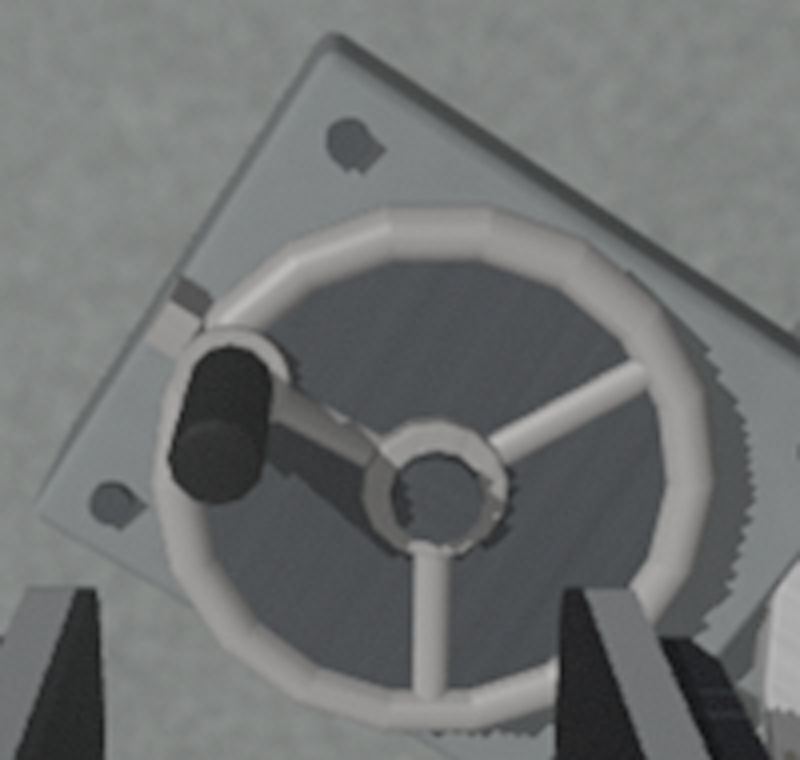

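```bash
python3 - <<'E'
from h import *
import pickle
w=pickle.load(open("w8.pkl","rb"))
a=lambda x,y:(240+x/4-.37,155+y/4-.37)
an=lambda v:np.degrees(np.arctan2(v[1],v[0]))
h=onz(w,*a(214,463),.129); c=onz(w,*a(436,488),.082); cc=onz(w,*a(441,494),.086); s=onz(w,*a(173,330),.080); f=onz(w,*a(233,378),.081)
s1=[onz(w,*a(*q),.076) for q in ((500,448),(637,375))]; s2=[onz(w,*a(*q),.076) for q in ((430,555),(430,695))]
e1=[onz(w,*a(*q),.056) for q in ((322,36),(40,500))]
print(h,c,cc,s,f); c=(c+cc)/2
print("handle",an(h-c),"foot",an(f-c),"stud",an(s-c),"sp1+120",an(s1[1]-s1[0])+120,an(s1[1]-c)+120,"sp2-120",an(s2[1]-s2[0])-120+360,an(s2[1]-c)+240, "edge",an(e1[1]-e1[0])%90)
print(np.linalg.norm((h-c)[:2]),np.linalg.norm((s-c)[:2]))
E
```

```text
[0.43374687 0.32783483 0.129     ] [0.44723988 0.28042768 0.082     ] [0.44795289 0.2800385  0.086     ] [0.43325655 0.34389667 0.08      ] [0.43462858 0.3280077  0.081     ]
handle 106.22212700538562 foot 105.18630108674412 stud 102.69368384933713 sp1+120 104.38664284635682 103.19540259874942 sp2-120 105.49417858936297 104.10273649548256 edge 12.498874371444089
0.04957554399040156 0.0652585737678644
```

>>> {"name": "servo_tool", "arguments": {"motion": "-2 2 3 0 0 0 0.45; 0 0 4 0 0 0 0.45; 0 0 4 0 0 0 0.45; 0 0 3 0 0 0 0.45; 0 0 0 0 0 0 0.45; 0 0 0 0 0 0 1; 0 0 0 0 0 0 1; 0 0 0 0 0 0 1; 0 0 0 0 0 0 1; 0.14 -0.21 0 0 0 2.8 1; 0 0 0 0 0 0 1; 0 0 0 0 0 0 1"}}

```text
time_s: 19.22
eef_pos: [0.4368, 0.3287, 0.1004]
orientation: [-0.002, 0.912, -0.409, 0.001]
contact_force: [0.3, 0.3, 6.8]
grip_width: 0.0163
```

```bash
python3 -c "
from h import *
st()"
```

```text
t 19.22 p [0.4368 0.3287 0.1004] yaw -48.33 r 0.051 ang 99.84 F [0.3 0.3 6.8] w 0.0163 q [33. 25. 95.  0. 60. 81.]
```

>>> {"name": "servo_tool", "arguments": {"motion": "0 0 0 0 0 0 0.45; 0 0 0 0 0 0 0.45; 0 0 0 0 0 0 0.45; 0 0 -3 0 0 0 0.45; 0 0 -4 0 0 0 0.45; 0 0 -4 0 0 0 0.45; 2.5 -2 -3 0 0 0 0; 0 0 0 0 0 0 0; 0 0 0 0 0 0 0"}}

```text
time_s: 19.97
eef_pos: [0.4669, 0.3228, 0.2382]
orientation: [-0.001, 0.912, -0.41, 0.001]
contact_force: [-0.7, -0.0, -0.0]
grip_width: 0.0806
```

```bash
python3 - <<'E'
from h import *
import pickle
st()
w=cam("wrist"); crop(w,240,155,440,345,4,"w9c.png");pickle.dump(w,open("w9.pkl","wb"))
t=cam("top"); crop(t,165,170,305,280,5.5,"t9.png")
E
```

```text
t 19.97 p [0.4669 0.3228 0.2382] yaw -48.36 r 0.0493 ang 64.2 F [-0.7 -0.  -0. ] w 0.0806 q [31. 19. 84. -0. 77. 79.]
```

View pics/w9c.png

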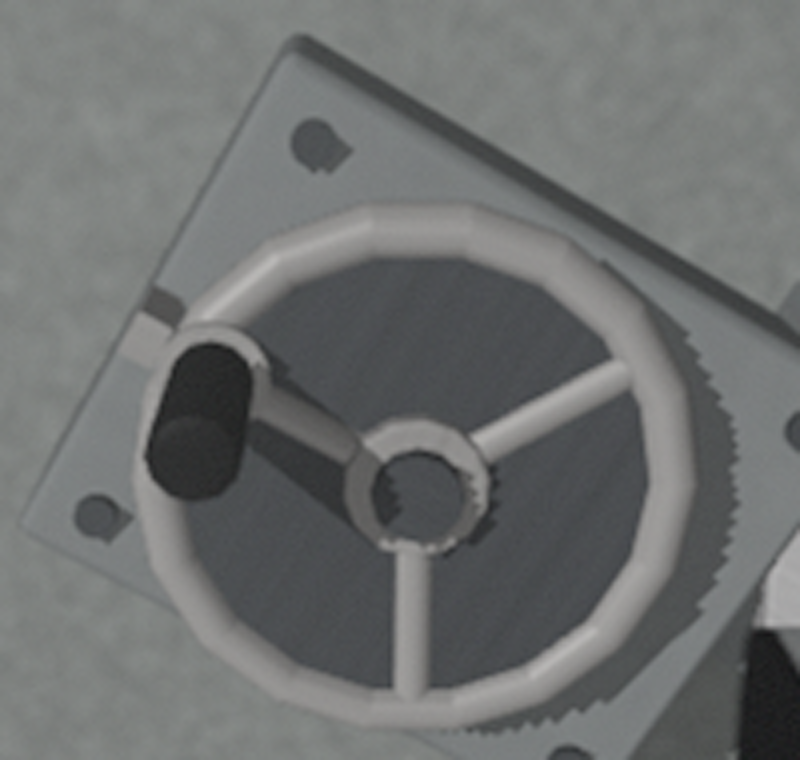

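View pics/t9.png

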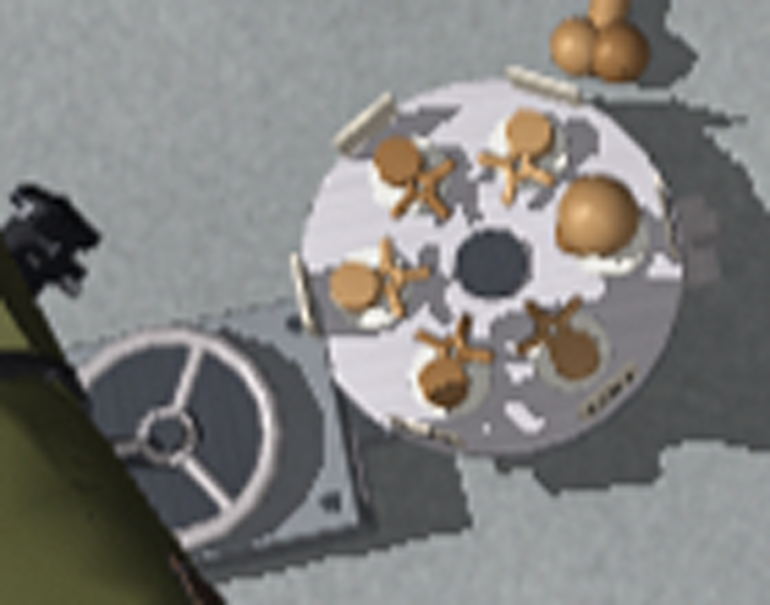

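```bash
python3 - <<'E'
from h import *
import pickle
an=lambda v:np.degrees(np.arctan2(v[1],v[0]))
a=lambda x,y:(240+x/4-.37,155+y/4-.37)
for fn,P in (("w8",dict(h=(214,463),c=(436,488),cc=(441,494),s=(173,330),f=(233,378),a0=(500,448),a1=(637,375),b0=(430,555),b1=(430,695),e0=(322,36),e1=(40,500),k0=(350,142),k1=(112,502))),
 ("w9",dict(h=(194,461),c=(417,487),cc=(419,494),s=(146,338),f=(210,374),a0=(480,447),a1=(622,373),b0=(411,550),b1=(412,695),e0=(290,40),e1=(22,520),k0=(314,142),k1=(97,517)))):
    w=pickle.load(open(fn+".pkl","rb"));z=dict(h=.129,c=.082,cc=.086,s=.08,f=.081,a0=.076,a1=.076,b0=.076,b1=.076,e0=.056,e1=.056,k0=.058,k1=.058)
    g={k:onz(w,*a(*v),z[k])[:2] for k,v in P.items()}
    c=(g["c"]+g["cc"])/2
    print(fn,"C",c.round(4),"handle",an(g["h"]-c).round(1),"foot",an(g["f"]-c).round(1),"spokes",[round(x,1) for x in (an(g["a1"]-g["a0"])+120,an(g["a1"]-c)+120,an(g["b1"]-g["b0"])+240,an(g["b1"]-c)+240)],"spoke2-1",an(g["b1"]-g["a1"]).round(2),"stud",an(g["s"]-c).round(1),"edge",(an(g["e1"]-g["e0"])%90+90).round(1),"screws",(an(g["k1"]-g["k0"])%90+90).round(1))
E
```

```text
w8 C [0.4476 0.2802] handle 106.2 foot 105.2 spokes [np.float64(104.4), np.float64(103.2), np.float64(105.5), np.float64(104.1)] spoke2-1 -164.75 stud 102.7 edge 102.5 screws 101.1
w9 C [0.4472 0.2802] handle 102.6 foot 101.9 spokes [np.float64(101.0), np.float64(100.1), np.float64(102.8), np.float64(101.6)] spoke2-1 -167.91 stud 101.9 edge 101.6 screws 101.4
```

```bash
python3 - <<'E'
from h import *
t=cam("top"); st()
a=onz(t,395.5-.4,243-.4,.031);b=onz(t,415.8-.4,207.5-.4,.031); print(a,b,(a+b)/2,np.linalg.norm(a-b),np.degrees(np.arctan2(*(b-a)[1::-1])))
E
```

```text
t 20.12 p [0.4652 0.3228 0.2355] yaw -48.29 r 0.0485 ang 66.07 F [ 0.3  0.2 -1.2] w 0.0854 q [31. 19. 84.  0. 77. 79.]
[ 0.46001643 -0.31359386  0.031     ] [ 0.56850667 -0.37997413  0.031     ] [ 0.51426155 -0.346784    0.031     ] 0.12718675777433885 -31.460579109790682
```

```bash
python3 - <<'E'
from h import *
path([(.49,0,.25),(.514,-.347,.22)],[-84,-121],[9,10],0)
E
```

```text
2.86 2.18 -0.16 0 0 3.97 0; 3.01 1.98 -0.16 0 0 3.97 0; 3.13 1.76 -0.16 0 0 3.97 0; 3.25 1.54 -0.16 0 0 3.97 0; 3.35 1.31 -0.16 0 0 3.97 0; 3.43 1.08 -0.16 0 0 3.97 0; 3.5 0.84 -0.16 0 0 3.97 0; 3.55 0.6 -0.16 0 0 3.97 0; 3.58 0.35 -0.16 0 0 3.97 0; 3.48 0.12 0.3 0 0 3.7 0; 3.48 -0.1 0.3 0 0 3.7 0; 3.46 -0.32 0.3 0 0 3.7 0

3.43 -0.55 0.3 0 0 3.7 0; 3.39 -0.77 0.3 0 0 3.7 0; 3.34 -0.99 0.3 0 0 3.7 0; 3.27 -1.2 0.3 0 0 3.7 0; 3.18 -1.41 0.3 0 0 3.7 0; 3.08 -1.61 0.3 0 0 3.7 0; 2.97 -1.8 0.3 0 0 3.7 0

19 max 3.6008943895257337 3.967234767087689
```

>>> {"name": "servo_tool", "arguments": {"motion": "2.9 2.2 -0.2 0 0 4 0; 3 2 -0.2 0 0 4 0; 3.1 1.8 -0.2 0 0 4 0; 3.2 1.5 -0.2 0 0 4 0; 3.3 1.3 -0.2 0 0 4 0; 3.4 1.1 -0.2 0 0 4 0; 3.5 0.8 -0.2 0 0 4 0; 3.5 0.6 -0.2 0 0 4 0; 3.6 0.4 -0.2 0 0 4 0; 3.5 0.1 0.3 0 0 3.7 0; 3.5 -0.1 0.3 0 0 3.7 0; 3.5 -0.3 0.3 0 0 3.7 0"}}

```text
time_s: 21.12
eef_pos: [0.4948, -0.1048, 0.2447]
orientation: [-0.0, -0.672, 0.741, 0.001]
contact_force: [1.1, -1.1, 0.0]
grip_width: 0.0852
```

>>> {"name": "servo_tool", "arguments": {"motion": "3.4 -0.5 0.3 0 0 3.7 0; 3.4 -0.8 0.3 0 0 3.7 0; 3.3 -1 0.3 0 0 3.7 0; 3.3 -1.2 0.3 0 0 3.7 0; 3.2 -1.4 0.3 0 0 3.7 0; 3.1 -1.6 0.3 0 0 3.7 0; 3 -1.8 0.3 0 0 3.7 0; 0 0 0 0 0 0 0; 0 0 0 0 0 0 0"}}

```text
time_s: 21.87
eef_pos: [0.5099, -0.3474, 0.2227]
orientation: [-0.001, -0.489, 0.872, 0.002]
contact_force: [-0.0, 0.8, -0.9]
grip_width: 0.0853
```

```bash
python3 - <<'E'
from h import *
import pickle
st()
w=cam("wrist"); cv2.imwrite("pics/w10.png",w["img"]);pickle.dump(w,open("w10.pkl","wb"))
t=cam("top"); crop(t,165,150,365,280,4,"t10.png"); pickle.dump(t,open("t10.pkl","wb"))
s=cam("scene"); crop(s,300,270,490,400,4.2,"s10.png")
E
```

```text
t 21.87 p [ 0.5099 -0.3474  0.2227] yaw -121.39 r 0.6292 ang -84.13 F [-0.   0.8 -0.9] w 0.0853 q [-38.  26.  76.   0.  78.  84.]
```

View pics/w10.png

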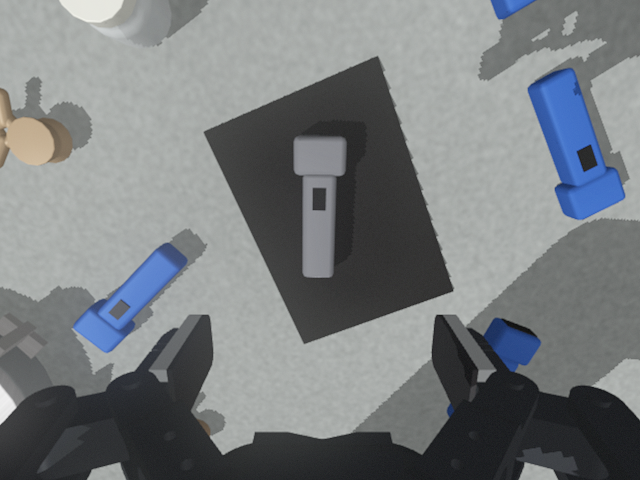

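View pics/t10.png

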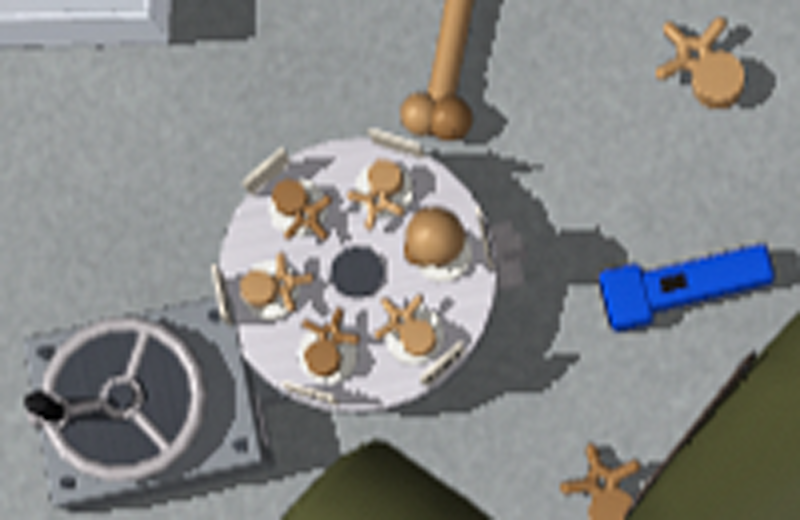

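View pics/s10.png

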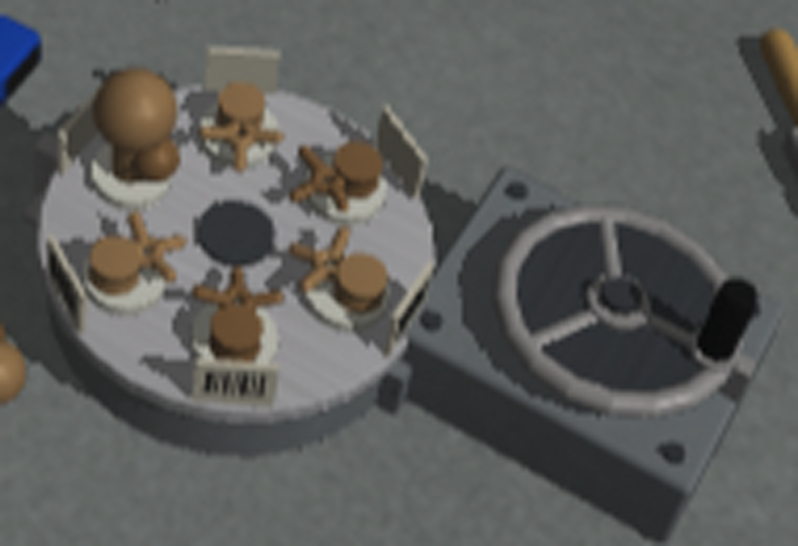

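```bash
python3 - <<'E'
from h import *
import pickle
w=cam("wrist");p,M,o=tcp();print(p,yawdeg(M))
hsv=cv2.cvtColor(w["img"],cv2.COLOR_BGR2HSV); m=((hsv[...,2]>95)&(hsv[...,1]<60)).astype(np.uint8)
z=np.zeros_like(m); z[125:285,285:352]=m[125:285,285:352]; 
c=max(cv2.findContours(z,0,2)[0],key=cv2.contourArea); print(cv2.boundingRect(c))
rows={r:(np.where(z[r])[0].min(),np.where(z[r])[0].max()) for r in (145,160,190,215,240,265)}; print(rows)
ys=np.where(z.any(1))[0];print(ys.min(),ys.max())
pts=[onz(w,(rows[r][0]+rows[r][1])/2,r,.031) for r in (160,190,215,240,265)]
for q in pts: print(q.round(4),(M.T@(q-p)).round(4))
A=onz(w,319.5,ys.min(),.031);B=onz(w,319.5,276,.031);print(A,B,np.linalg.norm(A-B),"mid tool",M.T@((A+B)/2-p),(A+B)/2)
E
```

```text
[ 0.51080847 -0.34557967  0.22478838] -121.19844565615156
(296, 137, 52, 141)
{145: (np.int64(296), np.int64(347)), 160: (np.int64(296), np.int64(347)), 190: (np.int64(305), np.int64(337)), 215: (np.int64(305), np.int64(336)), 240: (np.int64(305), np.int64(335)), 265: (np.int64(304), np.int64(334))}
137 277
[ 0.5538 -0.3716  0.031 ] [ 0.     -0.0503  0.1938]
[ 0.5317 -0.3577  0.031 ] [-0.0005 -0.0242  0.1938]
[ 0.5126 -0.3455  0.031 ] [-0.001  -0.0016  0.1938]
[ 0.4927 -0.3328  0.031 ] [-0.0015  0.0221  0.1938]
[ 0.4722 -0.3192  0.031 ] [-0.0025  0.0467  0.1938]
[ 0.57104792 -0.38010395  0.031     ] [ 0.46239229 -0.31380726  0.031     ] 0.12728432109747503 mid tool [-0.00185525 -0.00582069  0.19378714] [ 0.5167201 -0.3469556  0.031    ]
```

>>> {"name": "servo_tool", "arguments": {"motion": "-0.15 -0.6 2.5 0 0 1.4 0.3; 0 0 4 0 0 0 0.3; 0 0 4 0 0 0 0.3; 0 0 4 0 0 0 0.3; 0 0 3 0 0 0 0.3; 0 0 2 0 0 0 0.3; 0 0 0 0 0 0 0.3; 0 0 0 0 0 0 0.3"}}

```text
time_s: 22.73
eef_pos: [0.5167, -0.3478, 0.03]
orientation: [-0.0, -0.48, 0.877, 0.0]
contact_force: [0.7, -0.1, 0.5]
grip_width: 0.0602
```

```bash
python3 - <<'E'
from h import *
st()
w=cam("wrist"); cv2.imwrite("pics/w11.png",w["img"])
E
```

```text
t 22.73 p [ 0.5167 -0.3478  0.03  ] yaw -122.63 r 0.6304 ang -83.52 F [ 0.7 -0.1  0.5] w 0.0602 q [-37.  39.  84.   0.  57.  85.]
```

View pics/w11.png

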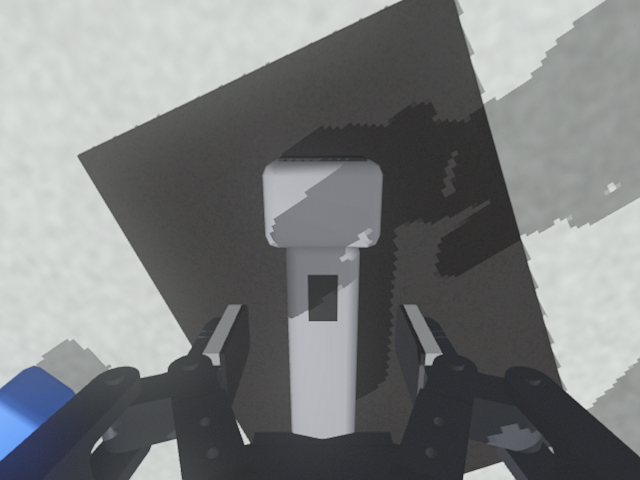

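>>> {"name": "servo_tool", "arguments": {"motion": "0 0 1.4 0 0 0 0.3; 0 0 1 0 0 0 0.3; 0 0 0 0 0 0 0.3; 0 0 0 0 0 0 1; 0 0 0 0 0 0 1; 0 0 0 0 0 0 1; 0 0 0 0 0 0 1; 0 0 0 0 0 0 1; 0 0 0 0 0 0 1"}}

```text
time_s: 23.53
eef_pos: [0.5168, -0.349, 0.0065]
orientation: [0.0, -0.479, 0.878, -0.001]
contact_force: [-0.6, -1.0, 6.1]
grip_width: 0.0291
```

```bash
python3 - <<'E'
from h import *
st()
p,M,o=tcp()
w=cam("wrist"); cv2.imwrite("pics/w12.png",w["img"])
for d in (.032,.066): print(proj(w,p+M@np.array([0,-d,0])+[0,0,.031-p[2]]))
E
```

```text
t 23.53 p [ 0.5168 -0.349   0.0065] yaw -122.71 r 0.6315 ang -83.52 F [-0.6 -1.   6.1] w 0.0291 q [-37.  41.  84.  -0.  55.  85.]
[321.40127408 268.41057269]
[321.21048515 163.97920475]
```

View pics/w12.png

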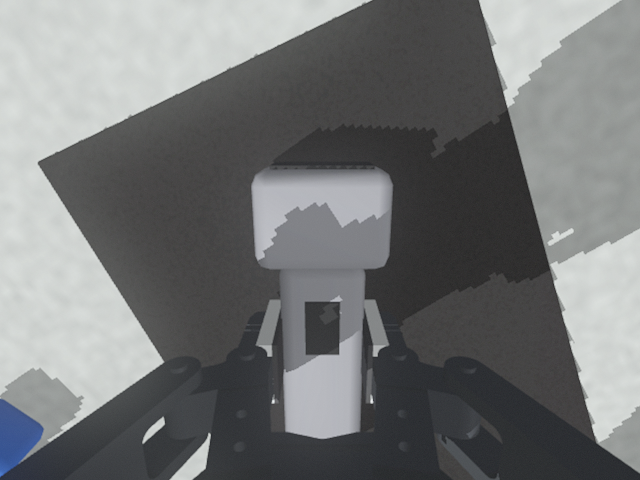

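```bash
python3 - <<'E'
from h import *
path([(.5168,-.349,.0365),(.5168,-.349,.1165),(.586,-.1147,.13),(.586,-.1147,.0625)],[-122.7,-122.7,11.5,11.5],[2,3,20,3],1)
E
```

```text
0 -0 -1.5 0 0 -0 1; 0 -0 -1.5 0 0 -0 1; 0 0 -2.67 0 0 -0 1; 0 0 -2.67 0 0 -0 1; 0 0 -2.67 0 0 -0 1; -1.17 0.34 -0.07 0 0 -6.71 1; -1.2 0.2 -0.07 0 0 -6.71 1; -1.22 0.06 -0.07 0 0 -6.71 1; -1.22 -0.08 -0.07 0 0 -6.71 1; -1.2 -0.22 -0.07 0 0 -6.71 1; -1.17 -0.36 -0.07 0 0 -6.71 1; -1.12 -0.5 -0.07 0 0 -6.71 1

-1.05 -0.62 -0.07 0 0 -6.71 1; -0.97 -0.74 -0.07 0 0 -6.71 1; -0.88 -0.85 -0.07 0 0 -6.71 1; -0.77 -0.95 -0.07 0 0 -6.71 1; -0.66 -1.03 -0.07 0 0 -6.71 1; -0.53 -1.1 -0.07 0 0 -6.71 1; -0.4 -1.15 -0.07 0 0 -6.71 1; -0.26 -1.19 -0.07 0 0 -6.71 1; -0.12 -1.22 -0.07 0 0 -6.71 1; 0.02 -1.22 -0.07 0 0 -6.71 1; 0.17 -1.21 -0.07 0 0 -6.71 1; 0.31 -1.18 -0.07 0 0 -6.71 1

0.44 -1.14 -0.07 0 0 -6.71 1; 0 0 2.25 0 0 0 1; 0 0 2.25 0 0 0 1; 0 0 2.25 0 0 0 1

28 max 2.666666666666667 6.710000000000001
```

>>> {"name": "servo_tool", "arguments": {"motion": "0 0 -1.5 0 0 0 1; 0 0 -1.5 0 0 0 1; 0 0 -2.7 0 0 0 1; 0 0 -2.7 0 0 0 1; 0 0 -2.6 0 0 0 1; -1.2 0.3 -0.1 0 0 -6.7 1; -1.2 0.2 -0.1 0 0 -6.7 1; -1.2 0.1 -0.1 0 0 -6.7 1; -1.2 -0.1 -0.1 0 0 -6.7 1; -1.2 -0.2 -0.1 0 0 -6.7 1; -1.2 -0.4 -0.1 0 0 -6.7 1; -1.1 -0.5 -0.1 0 0 -6.7 1"}}

```text
time_s: 24.58
eef_pos: [0.5411, -0.266, 0.1225]
orientation: [0.0, 0.791, -0.612, -0.0]
contact_force: [0.1, -0.2, -1.1]
grip_width: 0.0288
```

>>> {"name": "servo_tool", "arguments": {"motion": "-1 -0.6 0 0 0 -6.7 1; -1 -0.7 0 0 0 -6.7 1; -0.9 -0.9 0 0 0 -6.7 1; -0.8 -0.9 -0.1 0 0 -6.7 1; -0.7 -1 -0.1 0 0 -6.7 1; -0.5 -1.1 -0.1 0 0 -6.7 1; -0.4 -1.2 -0.1 0 0 -6.7 1; -0.3 -1.2 -0.1 0 0 -6.7 1; -0.1 -1.2 0 0 0 -6.7 1; 0 -1.2 0 0 0 -6.7 1; 0.2 -1.2 0 0 0 -6.7 1; 0.3 -1.2 0 0 0 -6.7 1"}}

```text
time_s: 25.58
eef_pos: [0.5818, -0.1255, 0.1275]
orientation: [-0.0, 0.999, 0.043, -0.0]
contact_force: [0.3, -0.2, -1.2]
grip_width: 0.0287
```

>>> {"name": "servo_tool", "arguments": {"motion": "0.4 -0.8 0 0 0 -6.8 1; 0 0 0 0 0 0 1; 0 0 0 0 0 0 1"}}

```text
time_s: 25.83
eef_pos: [0.585, -0.1176, 0.1275]
orientation: [-0.0, 0.995, 0.098, -0.0]
contact_force: [-0.6, -0.2, -1.7]
grip_width: 0.029
```

```bash
python3 - <<'E'
from h import *
import pickle
st()
w=cam("wrist"); cv2.imwrite("pics/w13.png",w["img"]);pickle.dump(w,open("w13.pkl","wb"))
p,M,o=tcp(); print(M.T@(np.array([.586,-.1147,.0625])-p),"dyaw",11.5-yawdeg(M))
E
```

```text
t 25.83 p [ 0.585  -0.1176  0.1275] yaw 11.23 r 0.42 ang -70.6 F [-0.6 -0.2 -1.7] w 0.029 q [-15.  29.  85.  -0.  66. -26.]
[ 0.0017276  -0.00310333  0.06509185] dyaw 0.3364657929818371
```

View pics/w13.png

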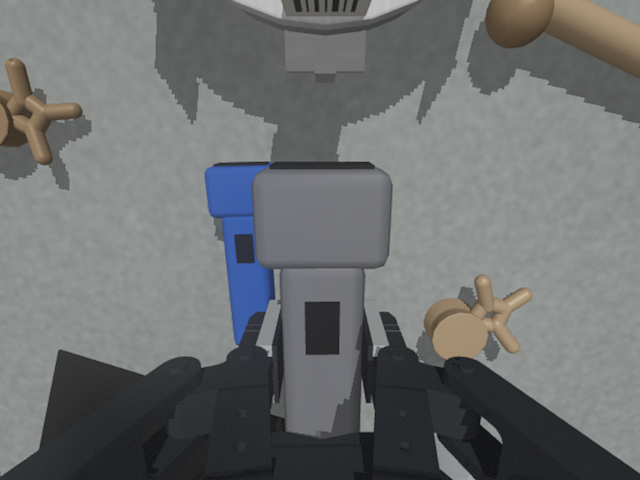

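```bash
python3 - <<'E'
from h import *
import pickle
w=pickle.load(open("w13.pkl","rb")); crop(w,240,0,410,90,4.5,"w13c.png")
E
```

```text
(no output)
```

View pics/w13c.png

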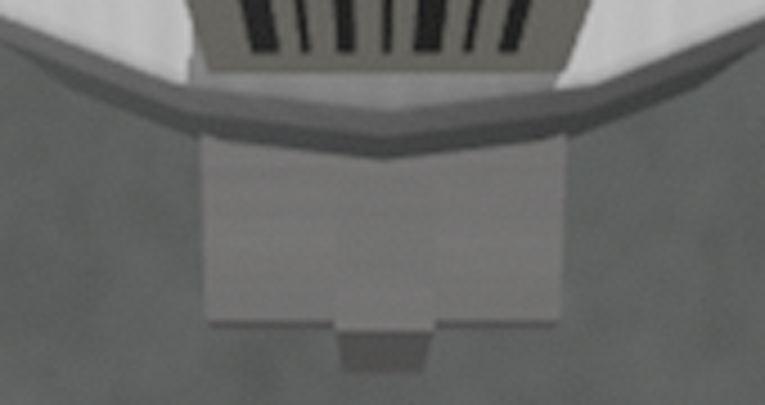

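```bash
python3 - <<'E'
from h import *
import pickle
w=pickle.load(open("w13.pkl","rb"));p,M,o=tcp(); print(p)
a=lambda x,y:(240+x/4.5-.4,y/4.5-.4)
for n,q,z in (("lab L",(210,72),.056),("lab R",(570,72),.056),("ptr top front edge",(385,329),.044),("ptr L",(205,322),.0),("ptrR",(562,322),0),):
    P=onz(w,*a(*q),z); print(n,P.round(4),(M.T@(P-p)).round(4))
E
```

```text
[ 0.58493517 -0.11807803  0.12759239]
lab L [0.5422 0.0061 0.056 ] [-0.0179 -0.1301  0.0716]
lab R [0.5812 0.0137 0.056 ] [ 0.0219 -0.13    0.0716]
ptr top front edge [ 0.566  -0.0142  0.044 ] [ 0.0016 -0.1056  0.0836]
ptr L [ 0.5394 -0.0126  0.    ] [-0.0242 -0.1123  0.1276]
ptrR [ 0.5902 -0.0026  0.    ] [ 0.0276 -0.1123  0.1276]
```

>>> {"name": "servo_tool", "arguments": {"motion": "0.2 -0.35 2 0 0 0 1; 0 0 2.5 0 0 0 1; 0 0 2 0 0 0 1; 0 0 0 0 0 0 1; 0 0 0 0 0 0 1; 0 0 0 0 0 0 1; 0 0 0 0 0 0 1"}}

```text
time_s: 26.47
eef_pos: [0.5871, -0.1144, 0.0645]
orientation: [0.0, 0.995, 0.099, 0.001]
contact_force: [-0.2, -0.9, -1.6]
grip_width: 0.0291
```

```bash
python3 - <<'E'
from h import *
import pickle
st()
w=cam("wrist"); cv2.imwrite("pics/w14.png",w["img"]);pickle.dump(w,open("w14.pkl","wb"))
s=cam("scene"); crop(s,240,230,430,380,4,"s14.png")
E
```

```text
t 26.47 p [ 0.5871 -0.1144  0.0645] yaw 11.33 r 0.4177 ang -70.17 F [-0.2 -0.9 -1.6] w 0.0291 q [-15.  33.  88.  -0.  59. -26.]
```

View pics/w14.png

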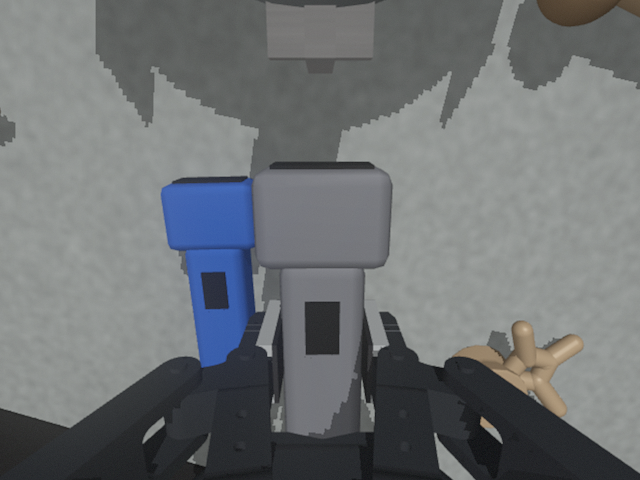

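View pics/s14.png

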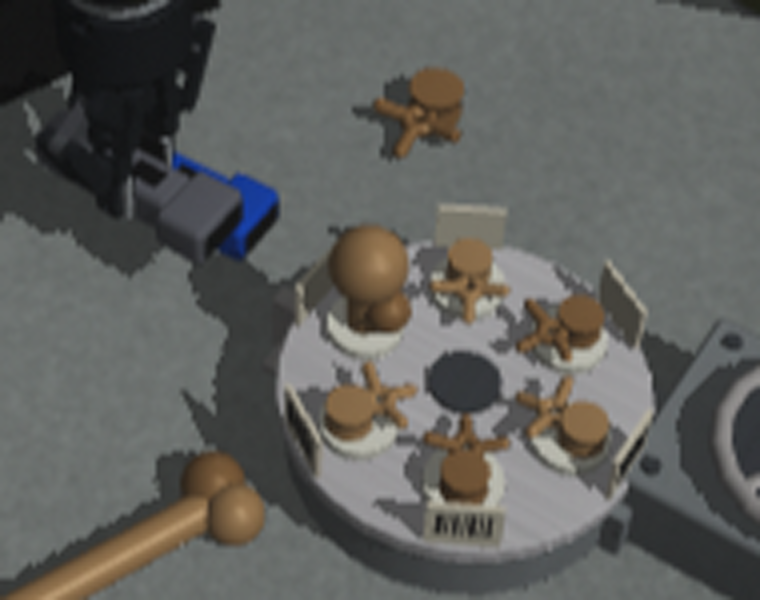

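>>> {"name": "servo_tool", "arguments": {"motion": "-0.05 0 0.2 0 0 0 1; 0 0 0 0 0 0 1; 0 0 0 0 0 0 1; 0 0 0 0 0 0 1; 0 0 0 0 0 0 1; 0 0 0 0 0 0 1; 0 0 0 0 0 0 1; 0 0 0 0 0 0 1; 0 0 0 0 0 0 1; 0 0 0 0 0 0 1; 0 0 0 0 0 0 1; 0 0 0 0 0 0 1"}}

```text
time_s: 27.57
eef_pos: [0.586, -0.1141, 0.0608]
orientation: [-0.0, 0.995, 0.099, -0.0]
contact_force: [0.0, -1.0, -1.6]
grip_width: 0.0288
```

>>> {"name": "servo_tool", "arguments": {"motion": "0 0 0 0 0 0 1; 0 0 0 0 0 0 1; 0 0 0 0 0 0 1; 0 0 0 0 0 0 1; 0 0 0 0 0 0 1; 0 0 0 0 0 0 1; 0 0 0 0 0 0 1; 0 0 0 0 0 0 1; 0 0 0 0 0 0 1; 0 0 0 0 0 0 1; 0 0 0 0 0 0 1; 0 0 0 0 0 0 1"}}

```text
time_s: 28.57
eef_pos: [0.5859, -0.1141, 0.0608]
orientation: [-0.0, 0.995, 0.099, -0.0]
contact_force: [0.3, 0.7, -1.1]
grip_width: 0.0287
```

```bash
python3 - <<'E'
from h import *
st()
p,M,o=tcp(); print(R.from_matrix(M).as_rotvec(), M.round(4)[2])
# reader pitch check: window front-top edge seen at row?
w=cam("wrist"); print(np.abs(w["img"].astype(int)-cv2.imread("pics/w12.png").astype(int))[160:270,255:390].mean())
for z in (.0,.01,.014): print(proj(w,p+M@np.array([0,-.066,-.0105-z])))
path([(.5168,-.349,.15)],[-122.7],[22],1)
E
```

```text
t 28.57 p [ 0.5859 -0.1141  0.0608] yaw 11.4 r 0.4169 ang -70.32 F [ 0.3  0.7 -1.1] w 0.0287 q [-15.  34.  88.   0.  59. -26.]
[-3.12603711e+00 -3.12050660e-01  5.49673044e-05] [-0. -0. -1.]
30.907811447811447
[322.30080803 159.15902653]
[322.29552723 161.57703512]
[322.29316985 162.65644562]
-0.52 0.98 -0.41 0 0 6.1 1; -0.41 1.03 -0.41 0 0 6.1 1; -0.3 1.07 -0.41 0 0 6.1 1; -0.18 1.1 -0.41 0 0 6.1 1; -0.07 1.11 -0.41 0 0 6.1 1; 0.05 1.11 -0.41 0 0 6.1 1; 0.17 1.1 -0.41 0 0 6.1 1; 0.29 1.08 -0.41 0 0 6.1 1; 0.4 1.04 -0.41 0 0 6.1 1; 0.51 0.99 -0.41 0 0 6.1 1; 0.61 0.93 -0.41 0 0 6.1 1; 0.7 0.86 -0.41 0 0 6.1 1

0.79 0.78 -0.41 0 0 6.1 1; 0.87 0.69 -0.41 0 0 6.1 1; 0.94 0.6 -0.41 0 0 6.1 1; 1 0.49 -0.41 0 0 6.1 1; 1.04 0.39 -0.41 0 0 6.1 1; 1.08 0.27 -0.41 0 0 6.1 1; 1.1 0.16 -0.41 0 0 6.1 1; 1.11 0.04 -0.41 0 0 6.1 1; 1.11 -0.08 -0.41 0 0 6.1 1; 1.1 -0.2 -0.41 0 0 6.1 1

22 max 1.1847396281956468 6.095292189177206
```

>>> {"name": "servo_tool", "arguments": {"motion": "0 0 -0.15 0 0 0 1; 0 0 0 0 0 0 1; 0 0 0 0 0 0 1; 0 0 0 0 0 0 1; 0 0 0 0 0 0 1; 0 0 0 0 0 0 1; 0 0 0 0 0 0 1; 0 0 0 0 0 0 1; 0 0 0 0 0 0 1; 0 0 0 0 0 0 1; 0 0 0 0 0 0 1; 0 0 0 0 0 0 1"}}

```text
time_s: 29.62
eef_pos: [0.586, -0.1141, 0.0623]
orientation: [-0.0, 0.995, 0.099, 0.0]
contact_force: [-0.6, 0.1, -2.2]
grip_width: 0.0291
```

>>> {"name": "servo_tool", "arguments": {"motion": "0 0 0 0 0 0 1; 0 0 0 0 0 0 1; 0 0 0 0 0 0 1; 0 0 0 0 0 0 1; 0 0 0 0 0 0 1; 0 0 0 0 0 0 1; 0 0 0 0 0 0 1"}}

```text
time_s: 30.2
eef_pos: [0.586, -0.1141, 0.0623]
orientation: [-0.0, 0.995, 0.099, 0.0]
contact_force: [-0.2, 0.2, -1.2]
grip_width: 0.0289
```

>>> {"name": "servo_tool", "arguments": {"motion": "-0.2 1 -0.2 0 0 0 1; -0.2 1 -0.4 0 0 3 1; -0.3 1 -0.4 0 0 6.1 1; -0.2 1.1 -0.4 0 0 6.1 1; -0.1 1.1 -0.4 0 0 6.1 1; 0.1 1.1 -0.4 0 0 6.1 1; 0.2 1.1 -0.4 0 0 6.1 1; 0.3 1.1 -0.4 0 0 6.1 1; 0.4 1 -0.4 0 0 6.1 1; 0.5 1 -0.4 0 0 6.1 1; 0.6 0.9 -0.4 0 0 6.1 1; 0.7 0.9 -0.4 0 0 6.1 1"}}

```text
time_s: 31.2
eef_pos: [0.5719, -0.2453, 0.1086]
orientation: [0.0, 0.895, -0.446, 0.0]
contact_force: [0.3, -0.6, -1.2]
grip_width: 0.0291
```

>>> {"name": "servo_tool", "arguments": {"motion": "0.8 0.8 -0.4 0 0 6.1 1; 0.9 0.7 -0.4 0 0 6.1 1; 0.9 0.6 -0.4 0 0 6.1 1; 1 0.5 -0.4 0 0 6.1 1; 1 0.4 -0.4 0 0 6.1 1; 1.1 0.3 -0.4 0 0 6.1 1; 1.1 0.2 -0.4 0 0 6.1 1; 1.1 0 -0.4 0 0 6.1 1; 1.1 -0.1 -0.4 0 0 6.1 1; 0 0 0 0 0 0 1; 0 0 0 0 0 0 1"}}

```text
time_s: 32.12
eef_pos: [0.5586, -0.3439, 0.1442]
orientation: [0.0, -0.592, 0.806, -0.0]
contact_force: [0.5, 0.4, -1.8]
grip_width: 0.0286
```

```bash
python3 - <<'E'
from h import *
st()
p,M,o=tcp(); print(M.T@(np.array([.5168,-.349,.0065])-p), "turn z", -(-122.7-yawdeg(M)))
E
```

```text
t 32.12 p [ 0.5586 -0.3439  0.1442] yaw -107.37 r 0.6326 ang -79.7 F [ 0.5  0.4 -1.8] w 0.0286 q [-35.  35.  73.   0.  72.  73.]
[0.01736396 0.03835707 0.13773603] turn z 15.325191850823543
```

>>> {"name": "servo_tool", "arguments": {"motion": "0.8 1.9 0 0 0 0 1; 0.9 1.9 1 0 0 0 1; 0 0 2 0 0 7 1; 0 0 2 0 0 7 1; 0 0 2 0 0 1.3 1; 0 0 2 0 0 0 1; 0 0 2 0 0 0 1; 0 0 0 0 0 0 1; 0 0 0 0 0 0 1"}}

```text
time_s: 32.87
eef_pos: [0.5173, -0.3473, 0.0337]
orientation: [-0.0, -0.48, 0.877, 0.001]
contact_force: [0.5, -0.3, -0.5]
grip_width: 0.0284
```

```bash
python3 - <<'E'
from h import *
st()
p,M,o=tcp(); print(M.T@(np.array([.5168,-.349,.0065])-p), "turn z", -(-122.7-yawdeg(M)))
w=cam("wrist"); cv2.imwrite("pics/w15.png",w["img"])
E
```

```text
t 32.87 p [ 0.5173 -0.3473  0.0337] yaw -122.64 r 0.6299 ang -83.46 F [ 0.5 -0.3 -0.5] w 0.0284 q [-37.  39.  83.   0.  58.  85.]
[ 0.00170487 -0.00059028  0.02721068] turn z 0.06428074585228671
```

View pics/w15.png

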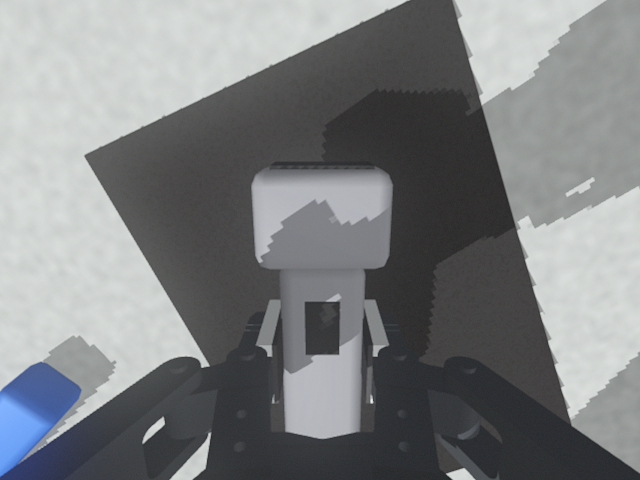

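Over the mat, well inside. Lower slowly.

>>> {"name": "servo_tool", "arguments": {"motion": "0.1 0 1.2 0 0 0 1; 0 0 0.9 0 0 0 1; 0 0 0.4 0 0 0 1; 0 0 0.1 0 0 0 1; 0 0 0 0 0 0 1; 0 0 0 0 0 0 1"}}

```text
time_s: 33.42
eef_pos: [0.5171, -0.349, 0.0085]
orientation: [0.0, -0.479, 0.878, -0.0]
contact_force: [0.2, 0.1, -1.7]
grip_width: 0.0289
```

```bash
python3 - <<'E'
from h import *
st()
E
```

```text
t 33.42 p [ 0.5171 -0.349   0.0085] yaw -122.8 r 0.6315 ang -83.49 F [ 0.2  0.1 -1.7] w 0.0289 q [-37.  41.  84.  -0.  55.  85.]
```

>>> {"name": "servo_tool", "arguments": {"motion": "0 0 0.15 0 0 0 1; 0 0 0.1 0 0 0 1; 0 0 0 0 0 0 1; 0 0 0 0 0 0 1"}}

```text
time_s: 33.75
eef_pos: [0.5173, -0.349, 0.0065]
orientation: [0.0, -0.479, 0.878, -0.0]
contact_force: [-1.9, 1.7, 5.4]
grip_width: 0.0287
```

>>> {"name": "servo_tool", "arguments": {"motion": "0 0 0 0 0 0 0.3; 0 0 0 0 0 0 0.3; 0 0 0 0 0 0 0.3; 0 0 0 0 0 0 0.3; 0 0 -1.5 0 0 0 0.3; 0 0 -3 0 0 0 0.3; 0 0 -4 0 0 0 0.3; 0 0 -4 0 0 0 0.3; 0 0 -4 0 0 0 0; 0 0 -3 0 0 0 0; 0 0 0 0 0 0 0; 0 0 0 0 0 0 0"}}

```text
time_s: 34.75
eef_pos: [0.5175, -0.3492, 0.2025]
orientation: [0.001, -0.479, 0.878, -0.002]
contact_force: [-1.0, 0.0, -0.4]
grip_width: 0.085
```

```bash
python3 - <<'E'
from h import *
st()
w=cam("wrist"); cv2.imwrite("pics/w16.png",w["img"]);t=cam("top"); cv2.imwrite("pics/t16.png",t["img"]);crop(t,165,170,305,280,5.5,"t16c.png")
E
```

```text
t 34.75 p [ 0.5175 -0.3492  0.2025] yaw -122.8 r 0.6318 ang -83.46 F [-1.   0.  -0.4] w 0.085 q [-37.  28.  76.   0.  76.  85.]
```

View pics/w16.png

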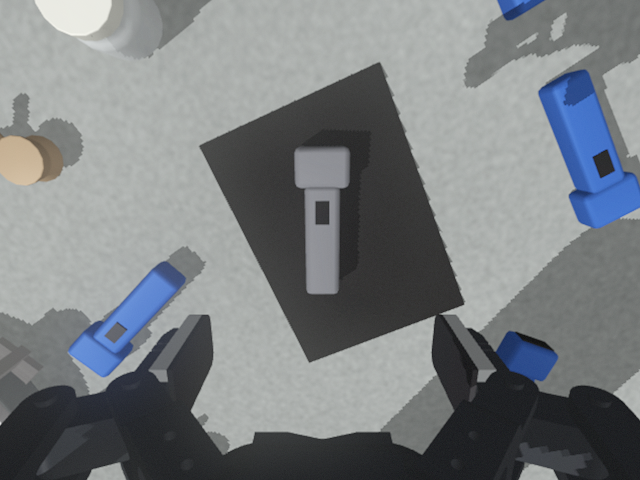

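View pics/t16c.png

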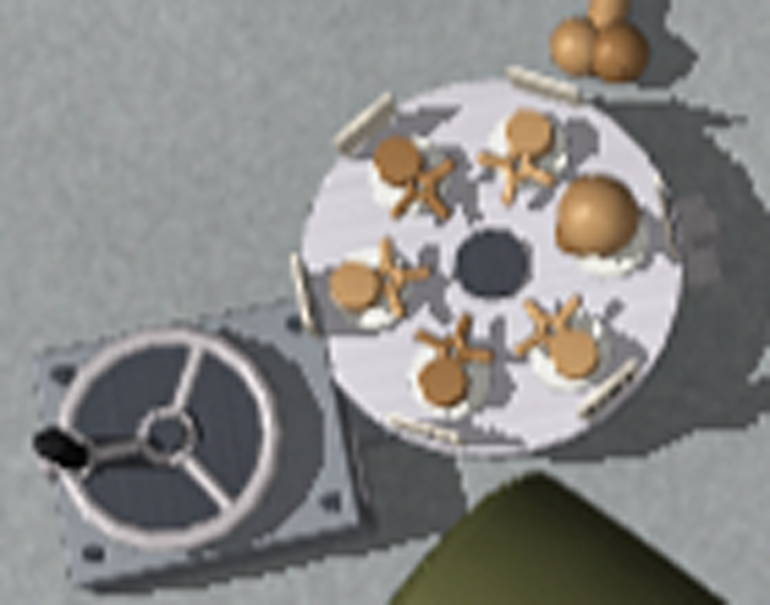

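The reader lies flat on the mat, the handle is at the stud, the femur is at the pointer, and the robot touches nothing. I'm handing in.

```bash
python3 -c "
from station import ctrl
print(ctrl.hand_in())"
```

```text
the job is handed in; nothing more can be done
None
```

The job is handed in at about 35 s of the 72 s allowed; no verdict was reported.

**Handwheel:** I cranked it clockwise about 1.46 turns (some 525°) in three gripped strokes. The first check showed the handle about 2° short of the stud, so I nudged it on. After that it measured 101.7° against the stud's 101.6°, so the error should be about 1° or less. The last pictures show the femur head at the pointer and the handle beside the stud.

**Reader:** I gripped it at its centre and held it still about 6 cm from the femur's label. My measurements put it square to the label within about half a degree and within about 1 mm sideways.
- **First hold (about 2 s):** my measurement put the window about 1.7 mm below the label's middle.
- **Second hold (about 1.5 s):** I corrected the height, and the window was within about 0.3 mm.

I then laid the reader back on the mat in its old place and opened and withdrew the gripper. The last wrist picture shows it flat and well inside the mat.

**Forces:** the wrist readings I took stayed under about 15 N. Nothing I saw or felt suggested the hand or reader touched the table.

**Disagreements:** single-view estimates of the wheel centre differed by up to about 4 mm between opposite camera directions. I judged the final wheel angle by comparing features within one picture, averaging readings that scattered by about 2.7°.

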